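Sort the games things on the landing shelf

ROBOT

A 6-joint arm with a two-finger parallel gripper is mounted at the origin on the work surface. World frame = base frame: x ahead of the robot, y to its left, z up, the work surface at z = 0. Lengths are in mm, angles in rad, forces in N, time in s.
With the tool pointing down it reaches from about 350 to 975 mm from the base axis. Payload 7.1 kg.
Tool frame: the origin (TCP) lies between the finger pads; the fingertips stand 8 mm ahead of it and the grasp point (between the pads) lies 11 mm behind it (ctrl.tips_ahead is the distance from the TCP to the fingertips, in mm); y points along the fingers, z is the direction in which the jaws open and shut, and the axes are right-handed (so a half turn about y gives the same grasp; the last joint's range is limited). The gripper opens to 88 mm and grips with 3 to 60 N. Pads are 20 mm wide; open, the fingers measure 115 mm over their backs; the gripper's body (75 mm by 178 mm) begins 61 mm behind the grasp point.
Start: joints at [1.281, 0.423, 1.63, -0, 1.089, -0.019], TCP at [167.157, 602.215, 194.875] pointing down, gripper open.
Joint ranges: [-3, 3], [-0.9, 2.11], [0.09, 2.58], [-1.31, 4.45], [0.11, 2.69], [-2.54, 2.54]. Speed limits (rad/s): [2.39, 2.39, 3.01, 3.14, 3.14, 3.14].

INTERFACE

Orientations are given as a rotation vector (axis times angle).
In Python, from workcell import ctrl gives the robot as it stands.
- The arm moves only by the shell command python3 -m creep 'ROWS'. ROWS is JSON, a list of rows, each an object of numbers: "tx", "ty", "tz": the shift along the world's x, y, z in mm; "rx", "ry", "rz": the turn, a rotation vector about the world's x, y, z in rad; "fingers": the closure in counts, from 0 (fully open) to 255 (shut). A call has 1 to 10 rows; each row is the pose to reach, as a shift and turn from the pose commanded when the call began; what a row does not reach only later rows make up. A row lasts 1/8 s, in which the tool goes at most 62.5 mm and 10.7 degrees, less where a joint would pass 70% of its speed; a pose out of reach is approached as far as the arm can. A call with a gripper value outside its range is refused whole. The fingers move at their own pace and stop on an object; the grip force is fixed at half the most. Time passes only in rows, so rows that repeat a pose let the fingers close. It gives the time, the measured TCP pose, the force and the opening at its end, in the units of the state.
- ctrl.get_obs(): the state, without advancing time (a new reading comes with each control period).
- ctrl.get_image(name): name is "scene" or "top" or "wrist"; returns a dict with "pixels" (480x640x3 uint8, blue, green, red), "intrinsics" (3x3 intrinsics, pixels), "rvec" (rotation vector, rad) and "tvec" (3), from world to camera coordinates, as OpenCV has them. Camera axes: x right, y down, z forward; pixel columns grow to the right and rows downward; lengths in mm; the calibration is good to about 2 mm. A picture is of the moment at which its call begins. There is no depth.
- ctrl.close_job(): hands the job in, once; it reports no verdict.
The state is a dict: "t": time; "qpos": joint angles; "qvel": joint speeds; "joint_torque": joint torques, N m; "ee_pos": TCP position; "orientation": TCP orientation; "ft_force": force on the tool from outside, world axes, zero at the start; "moment": the same for the moment, N m; "width": finger opening in mm.
Only numpy, scipy, OpenCV 4.12 (cv2) and the standard library are available. Lean on these libraries where they do the work, as an engineer would, in place of code of your own. Each camera call takes 0.05 s, during which the arm holds its last target.

TASK

Sort the games things on the glass shelf: stand each of the two shuttlecocks in its own bay of the long wooden tray, upright with the cork up, put both wooden quoits down over the peg, and lay the red whistle flat in the round dish. Leave the lunchbox and the flask standing where they are.

Things in the scene. Friction and masses are not known exactly. Their poses are not given: they have to be found in the camera images.
- shuttlecock_a: white ribbed plastic shuttlecock standing on its wide skirt rim, cork nose up; one of two alike. 85 mm tall: skirt 66 mm across at the rim, 26 mm at 58 mm up, then the cork, 26 mm across, from 58 to 85 mm up, top rounded. About 15 g. Origin at the centre of the rim (underside), z up. Grip it by the cork. All stands on a fixed glass shelf, top at z = 50 mm.
- shuttlecock_b: white ribbed plastic shuttlecock standing on its wide skirt rim, cork nose up; one of two alike. 85 mm tall: skirt 66 mm across at the rim, 26 mm at 58 mm up, then the cork, 26 mm across, from 58 to 85 mm up, top rounded. About 15 g. Origin at the centre of the rim (underside), z up. Grip it by the cork.
- quoit_a: a plain wooden quoit (throwing ring) lying flat; one of two alike. 60 mm outside diameter, 38 mm hole, 20 mm thick, about 35 g. Origin on its axis at the underside, z along the axis.
- quoit_b: a plain wooden quoit (throwing ring) lying flat; one of two alike. 60 mm outside diameter, 38 mm hole, 20 mm thick, about 35 g. Origin on its axis at the underside, z along the axis.
- whistle: red plastic pea whistle lying on its cheek at any yaw, 20 mm high, 52 mm long (x), 24 mm wide (y), 20 g, small wire loop behind. Origin at the centre of this footprint, underside. Round barrel (24 mm across, axis z) centred at x = -14 mm, y = 0; mouthpiece (12 mm wide, y 0 to +12 mm) runs on to x = +26 mm. Grip across y at about x = -10 mm.
- shuttle_tray: fixed long wooden tray with two equal bays side by side along its y, outside 98 mm (x) by 191 mm (y), walls and divider 5 mm thick and 20 mm high, floor 5 mm above the origin. Bays 88 mm (x) by 88 mm (y) inside, centred at y = +46.5 and -46.5 mm, x = 0. Origin at the centre of the underside, z up. All stands on a fixed glass shelf, top at z = 50 mm.
- quoit_peg: a fixed wooden stand: round base 90 mm across and 12 mm thick, with an upright peg 16 mm in diameter in its middle, its top 65 mm above the origin. Origin at the centre of the underside, z up. Room for both quoits, one on the other.
- dish: a fixed shallow round blue-glazed ceramic dish, 132 mm across outside at its rim, rim 18 mm high, wall 4 mm, flat inner floor 5 mm above the origin and about 115 mm across. Origin at the centre of the underside, z up.
- lunchbox: bystander: a closed pink plastic lunchbox with four white latches, 170 mm (x) by 125 mm (y) by 65 mm high, standing loose at the left of the shelf. Origin at the centre of its underside. Leave it alone.
- flask: bystander: a stainless drink flask with a black flip-top, 68 mm in diameter and 216 mm tall, standing loose at the right of the shelf. Origin at the centre of its underside. Leave it alone.

How it is judged:
By the outcome, as a careful person would: the job done as asked, in the order asked, and still so for the second after the job is handed in, with the robot touching nothing.
It also fails if it takes over 136 s, if anything falls off the work surface, if the arm or the gripper's body presses on something with over 40 N, if the wrist force passes 120 N, or if a joint passes its speed limit or range.

## Working session

There is one attempt and no reset: what is moved stays moved. The work goes in short steps, Python scripts to look and compute and a shell command to move; the robot and the scene stay as the last step left them, time stands still between calls to the robot, and variables do not carry over. Pictures are saved under pics/ and viewed, and the job is handed in when it is done.

```bash
mkdir -p pics; ls
cat > h.py <<'E'
import numpy as np,cv2
from workcell import ctrl
def grab(n,f):
    d=ctrl.get_image(n); p=np.array(d["pixels"],dtype=np.uint8); cv2.imwrite(f"pics/{f}.png",p)
    np.savez(f"pics/{f}.npz",K=d["intrinsics"],r=d["rvec"],t=d["tvec"]); return p
def load(f):
    d=np.load(f"pics/{f}.npz"); return cv2.imread(f"pics/{f}.png"),d["K"],d["r"],d["t"].reshape(3)
def ray(f,u,v,z):
    _,K,r,t=load(f); R=cv2.Rodrigues(r)[0]; d=R.T@np.linalg.inv(K)@np.array([u,v,1.]); c=-R.T@t
    return c+d*(z-c[2])/d[2]
def proj(f,P):
    _,K,r,t=load(f); return cv2.projectPoints(np.array(P,float).reshape(-1,1,3),r,t,K,None)[0].reshape(-1,2)
E
python3 - <<'E'
from h import *
o=ctrl.get_obs();print({k:np.round(v,3) for k,v in o.items()})
for n in("scene","top","wrist"):
    grab(n,n+"0"); _,K,r,t=load(n+"0"); R=cv2.Rodrigues(r)[0];print(n,K[0,0],-R.T@t,R[2])
E
```

```text
pics
{'t': np.float64(0.0), 'qpos': array([ 1.281,  0.424,  1.631, -0.   ,  1.089, -0.019]), 'qvel': array([-0.   , -0.   ,  0.   , -0.   , -0.001, -0.   ]), 'joint_torque': array([ 2.0000e-03, -5.4462e+01, -2.7365e+01,  6.4000e-02,  2.3000e-02,
       -0.0000e+00]), 'ee_pos': array([167.   , 601.665, 194.13 ]), 'orientation': array([-1.562,  0.213, -0.212]), 'ft_force': array([-0.181,  0.298,  1.881]), 'moment': array([-0.025,  0.032,  0.021]), 'width': np.float64(88.304)}
scene 446.9130216681099 [1308.48408682 -260.14474659  675.03809154] [-0.77368236  0.28167057 -0.56751854]
top 455.66744785588367 [ 425.88531077    5.31520135 1139.22827966] [ 0.09705566 -0.0134875  -0.99518756]
wrist 386.9193235145513 [101.07138564 620.68052431 383.61431615] [ 0.24310333 -0.06963845 -0.96749742]
```

View pics/scene0.png

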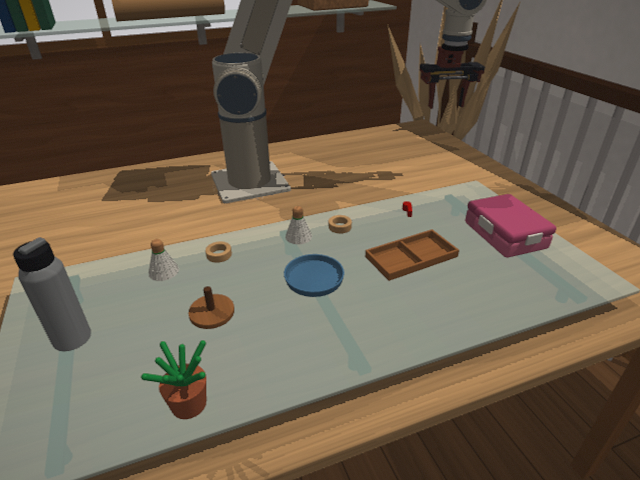

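View pics/top0.png

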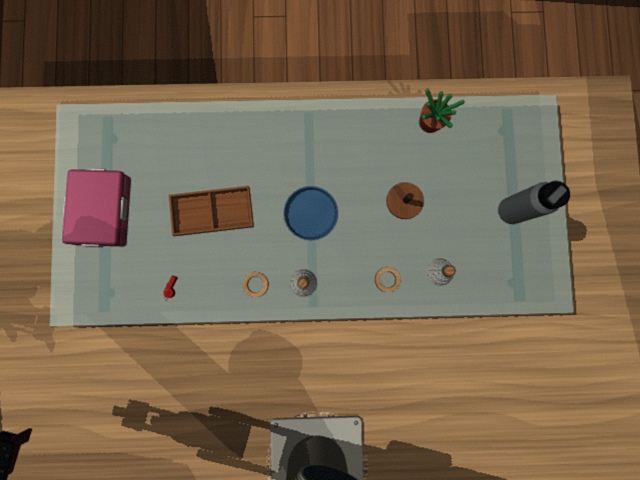

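View pics/wrist0.png

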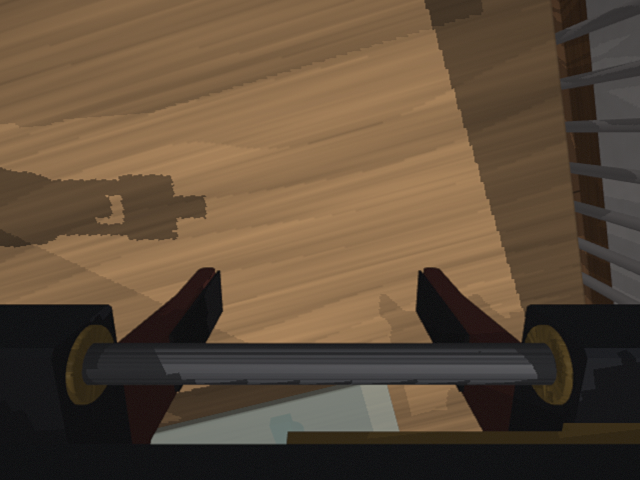

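Run:
```python
from h import *
from scipy.spatial.transform import Rotation as Ro
o=ctrl.get_obs();print(np.round(Ro.from_rotvec(o['orientation']).as_matrix(),3))
for f,rois in (("top0",dict(whistle=(150,265,190,310),qL=(238,265,275,305),sL=(286,262,322,300),qR=(370,260,407,298),sR=(423,255,460,290),peg=(380,175,430,225),dish=(280,180,345,245),tray=(160,180,260,240))),("scene0",dict(whistle=(395,195,420,222),qL=(322,210,358,238),sL=(282,203,318,246),qR=(200,236,236,265),sR=(143,235,184,282)))):
    im=load(f)[0]; big=[]
    for k,(a,b,c,d) in rois.items():
        p=im[b:d,a:c].astype(int); B,G,R=p[...,0],p[...,1],p[...,2]
        if k=='dish': m=(B-R>35)
        elif k=='whistle': m=(R-G>60)
        else: m=(R-B>30)
        m=m.astype(np.uint8); n,l,s,ce=cv2.connectedComponentsWithStats(m)
        i=1+np.argmax(s[1:,4]); cs,_=cv2.findContours((l==i).astype(np.uint8),0,1); q=max(cs,key=len)
        e=cv2.fitEllipse(q); r=cv2.minAreaRect(q)
        print(f,k,'cent',np.round(ce[i]+[a,b],1),'area',s[i,4],'ell',np.round(np.array(e[0])+[a,b],1),np.round(e[1],1),'rect',np.round(np.array(r[0])+[a,b],1),np.round(r[1],1),round(r[2],1))
        Z=dict(w=70,q=70,s=122,p=62,d=68,t=70)[k[0]]
        print('   pos at z',Z,np.round(ray(f,*(np.array(e[0])+[a,b]),Z),1),'cent',np.round(ray(f,*(ce[i]+[a,b]),Z),1))
        if k in('tray','whistle'):
            print(np.round([ray(f,*(x+[a,b]),Z) for x in cv2.boxPoints(r)],1).tolist())
    # mosaics
t=load("top0")[0]
cv2.imwrite("pics/zA.png",cv2.resize(t[170:310,150:330],None,fx=4.4,fy=4.2,interpolation=2))
cv2.imwrite("pics/zB.png",cv2.resize(t[170:310,330:510],None,fx=4.4,fy=4.2,interpolation=2))
```

```text
[[ 0.964 -0.     0.268]
 [-0.268 -0.001  0.964]
 [-0.    -1.    -0.001]]
top0 whistle cent [169.1 287.6] area 140 ell [169.3 288. ] [ 8.2 23.2] rect [169.1 286.3] [ 8.7 21.7] 10.0
   pos at z 70 [425.7 332.1  70. ] cent [426.8 332.4  70. ]
[[407.0, 346.8, 70.0], [456.3, 338.3, 70.0], [452.3, 318.3, 70.0], [403.0, 326.8, 70.0]]
top0 qL cent [254.8 284.2] area 319 ell [254.9 284.2] [24.6 24.9] rect [254.5 284. ] [24. 25.] 90.0
   pos at z 70 [429.6 133.2  70. ] cent [429.6 133.4  70. ]
top0 sL cent [302.3 282.4] area 88 ell [302.3 282.4] [ 9.4 10.1] rect [302.  282.5] [ 9. 10.] 90.0
   pos at z 122 [430.6  21.9 122. ] cent [430.6  21.8 122. ]
top0 qR cent [387.6 279. ] area 325 ell [387.6 279.1] [24.5 25.1] rect [387.5 279. ] [24. 25.] 90.0
   pos at z 70 [ 433.6 -177.2   70. ] cent [ 433.8 -177.3   70. ]
top0 sR cent [448.7 270.3] area 106 ell [448.7 270.3] [10.  11.6] rect [448.5 270. ] [10. 11.] 90.0
   pos at z 122 [ 449.2 -305.9  122. ] cent [ 449.2 -305.9  122. ]
top0 peg cent [404.7 200.1] area 1010 ell [404.8 200. ] [35.7 36. ] rect [405. 200.] [36. 36.] 90.0
   pos at z 62 [ 6
[... 692 characters left out ...]
5.7, 324.3, 70.0], [447.8, 305.1, 70.0]]
scene0 qL cent [339.8 223.3] area 359 ell [339.8 223.4] [18.2 24.1] rect [339.5 223. ] [18. 23.] 90.0
   pos at z 70 [440.9 128.2  70. ] cent [440.8 128.2  70. ]
scene0 sL cent [298.  209.9] area 523 ell [296.2 210.2] [16.2 44.4] rect [299.5 212. ] [18. 35.] 90.0
   pos at z 122 [421.5  21.  122. ] cent [422.1  25.4 122. ]
scene0 qR cent [218.2 251. ] area 445 ell [218.2 251. ] [20.7 26.8] rect [218. 251.] [20. 26.] 90.0
   pos at z 70 [ 444.5 -179.7   70. ] cent [ 444.5 -179.7   70. ]
scene0 sR cent [160.3 241.4] area 527 ell [159.5 241.7] [16.7 43.4] rect [163.  243.5] [17. 40.] 90.0
   pos at z 122 [ 435.7 -300.   122. ] cent [ 435.3 -298.3  122. ]
```

View pics/zA.png

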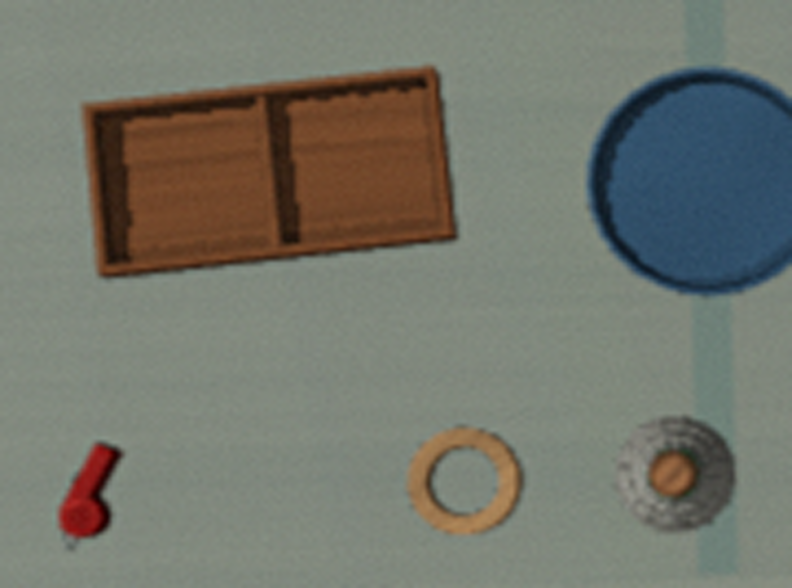

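View pics/zB.png

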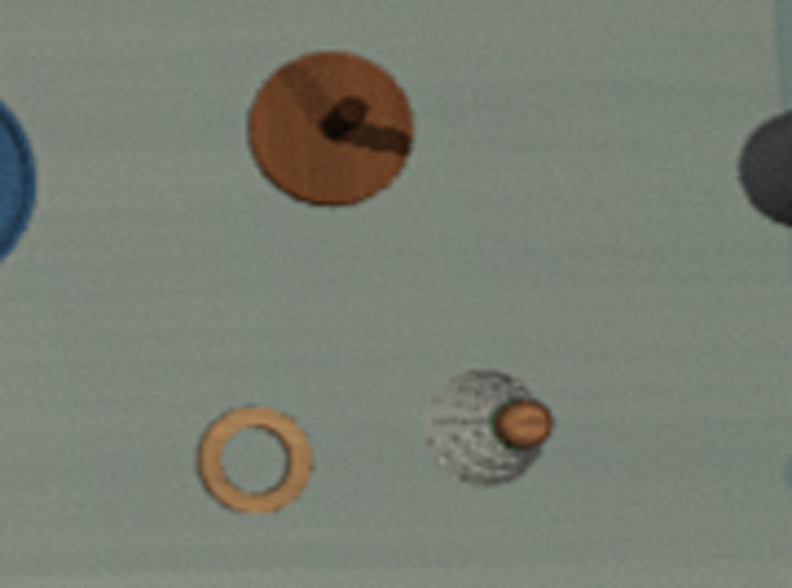

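The views give consistent positions: both shuttles, both quoits (scene agrees when silhouette mid-height is used), tray, peg and dish. Checking the remaining points and starting toward the left shuttle.

```bash
python3 - <<'E'
from h import *
print('skirt R',ray('top0',440.7,271.9,52),'skirt L',ray('top0',150+675/4.4-.5,170+475/4.2-.5,52))
print('barrel',ray('top0',168.4,292.6,70),'mouth end',ray('top0',150+108/4.4-.5,170+448/4.2-.5,70))
print('peg tip scene',ray('scene0',209,290,115),'top',ray('top0',330+352/4.4-.5,170+110/4.2-.5,115))
E
python3 -m creep '[{"tx":264,"ty":-580},{"tx":264,"ty":-580},{"tx":264,"ty":-580},{"tx":264,"ty":-580},{"tx":264,"ty":-580},{"tx":264,"ty":-580},{"tx":264,"ty":-580},{"tx":264,"ty":-580},{"tx":264,"ty":-580},{"tx":264,"ty":-580}]'
python3 -c "
from h import *
print(ctrl.get_obs()['ee_pos'])"
```

```text
skirt R [ 447.58008258 -308.01412032   52.        ] skirt L [430.46298342  21.4880027   52.        ]
barrel [415.14173779 334.06732337  70.        ] mouth end [452.89291971 321.17778159  70.        ]
peg tip scene [ 628.80335157 -226.0036248   115.        ] top [ 621.75132124 -227.4331458   115.        ]
[167.04201921 601.78415818 194.27310303]schema error: expected keys tx, ty, tz, rx, ry, rz, fingers
```

```bash
python3 -m creep '[{"tx":264,"ty":-580,"tz":0,"rx":0,"ry":0,"rz":0,"fingers":0},{"tx":264,"ty":-580,"tz":0,"rx":0,"ry":0,"rz":0,"fingers":0},{"tx":264,"ty":-580,"tz":0,"rx":0,"ry":0,"rz":0,"fingers":0},{"tx":264,"ty":-580,"tz":0,"rx":0,"ry":0,"rz":0,"fingers":0},{"tx":264,"ty":-580,"tz":0,"rx":0,"ry":0,"rz":0,"fingers":0},{"tx":264,"ty":-580,"tz":0,"rx":0,"ry":0,"rz":0,"fingers":0},{"tx":264,"ty":-580,"tz":0,"rx":0,"ry":0,"rz":0,"fingers":0},{"tx":264,"ty":-580,"tz":0,"rx":0,"ry":0,"rz":0,"fingers":0},{"tx":264,"ty":-580,"tz":0,"rx":0,"ry":0,"rz":0,"fingers":0},{"tx":264,"ty":-580,"tz":0,"rx":0,"ry":0,"rz":0,"fingers":0}]'
```

```text
t: 1.4
ee_pos: [426.6, 31.3, 195.1]
orientation: [-1.56, 0.212, -0.213]
ft_force: [0.8, 1.1, -0.1]
width: 87.7
```

```bash
python3 -m creep '[{"tx":0,"ty":0,"tz":0,"rx":0,"ry":0,"rz":0,"fingers":0},{"tx":0,"ty":0,"tz":0,"rx":0,"ry":0,"rz":0,"fingers":0}]'
python3 -c "
from h import *
grab('wrist','w1')"
```

```text
t: 1.65
ee_pos: [425.6, 33.3, 194.6]
orientation: [-1.56, 0.214, -0.213]
ft_force: [0.3, -0.1, 0.2]
width: 87.5
```

View pics/w1.png

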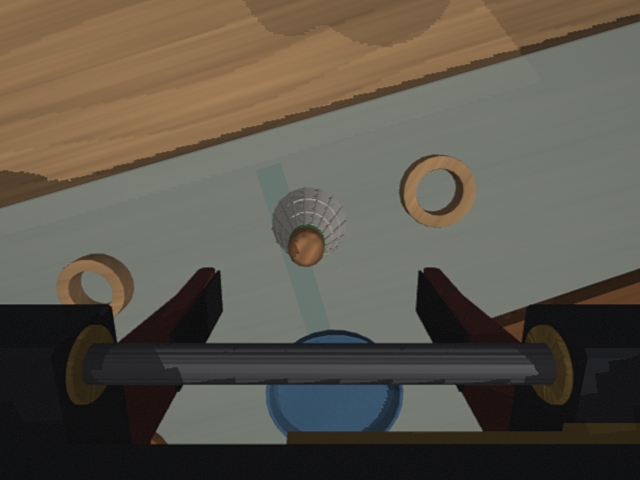

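The wrist view shows the left shuttle's cork at about (306,246), the left quoit at (438,191), and the jaws straddling correctly. Checking the positions against the top view.

```bash
python3 -c "
from h import *
print(ray('w1',306,246,125),ray('w1',438,187,70),ray('w1',91,281,70)); print(proj('w1',[[430.5,21.9,125],[429.6,133.2,70],[433.6,-177,70]]))"
```

```text
[430.84748956  22.67690597 125.        ] [426.79139213 133.68784113  70.        ] [ 426.14511773 -171.82001391   70.        ]
[[304.79200636 245.82727426]
 [438.08173587 190.47356479]
 [ 89.04307388 290.20771083]]
```

```bash
python3 -m creep '[{"tx":5,"ty":-11,"tz":0,"rx":0,"ry":0,"rz":0,"fingers":0},{"tx":5,"ty":-11,"tz":-50,"rx":0,"ry":0,"rz":0,"fingers":0},{"tx":5,"ty":-11,"tz":-77,"rx":0,"ry":0,"rz":0,"fingers":0},{"tx":5,"ty":-11,"tz":-77,"rx":0,"ry":0,"rz":0,"fingers":0},{"tx":5,"ty":-11,"tz":-77,"rx":0,"ry":0,"rz":0,"fingers":255},{"tx":5,"ty":-11,"tz":-77,"rx":0,"ry":0,"rz":0,"fingers":255},{"tx":5,"ty":-11,"tz":-77,"rx":0,"ry":0,"rz":0,"fingers":255},{"tx":5,"ty":-11,"tz":-77,"rx":0,"ry":0,"rz":0,"fingers":255},{"tx":5,"ty":-11,"tz":-77,"rx":0,"ry":0,"rz":0,"fingers":255},{"tx":5,"ty":-11,"tz":-77,"rx":0,"ry":0,"rz":0,"fingers":255}]'
```

```text
t: 2.95
ee_pos: [431.1, 22.3, 117.9]
orientation: [-1.56, 0.213, -0.213]
ft_force: [-0.5, -0.4, -0.2]
width: 31.0
```

```bash
python3 -m creep '[{"tx":0,"ty":0,"tz":0,"rx":0,"ry":0,"rz":0,"fingers":255},{"tx":0,"ty":0,"tz":0,"rx":0,"ry":0,"rz":0,"fingers":255},{"tx":0,"ty":0,"tz":40,"rx":0,"ry":0,"rz":0,"fingers":255},{"tx":0,"ty":0,"tz":80,"rx":0,"ry":0,"rz":0,"fingers":255},{"tx":40,"ty":60,"tz":80,"rx":0,"ry":0,"rz":0,"fingers":255}]'
```

```text
t: 3.58
ee_pos: [467.2, 73.1, 201.2]
orientation: [-1.559, 0.212, -0.221]
ft_force: [2.2, 0.2, 0.1]
width: 0.4
```

```bash
python3 -c "
from h import *
a=grab('scene','s2');b=grab('top','t2');w=grab('wrist','w2')
cv2.imwrite('pics/m2.png',np.hstack([cv2.resize(a[150:330,100:480],None,fx=2,fy=2)]))
cv2.imwrite('pics/m3.png',cv2.resize(b[170:360,200:420],None,fx=3,fy=3))"
```

```text
(no output)
```

View pics/m2.png

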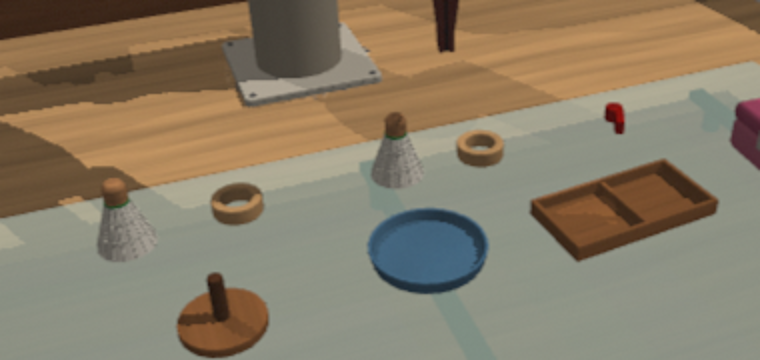

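View pics/w2.png

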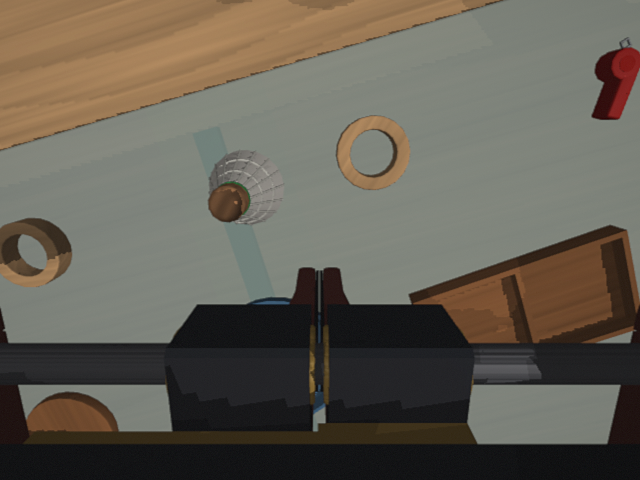

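The wrist picture shows the jaws shut and empty and the shuttle still upright with its cork at (229,202), so the grip slipped off the rounded top. I'll measure it again and grip lower.

```bash
python3 -c "
from h import *
print(ray('w2',229,202,125)); print(ctrl.get_obs()['ee_pos'])
b=load('t2')[0]
p=b[255:305,280:330].astype(int);m=(p[...,2]-p[...,0]>30).astype(np.uint8)
n,l,s,c=cv2.connectedComponentsWithStats(m);print(s,c+[280,255])
i=1+np.argmax(s[1:,4]);print(ray('t2',*(c[i]+[280,255]),122))"
python3 -m creep '[{"tx":-40,"ty":-56,"tz":0,"rx":0,"ry":0,"rz":0,"fingers":0},{"tx":-40,"ty":-56,"tz":0,"rx":0,"ry":0,"rz":0,"fingers":0},{"tx":-40,"ty":-56,"tz":0,"rx":0,"ry":0,"rz":0,"fingers":0},{"tx":-40,"ty":-56,"tz":0,"rx":0,"ry":0,"rz":0,"fingers":0},{"tx":-40,"ty":-56,"tz":0,"rx":0,"ry":0,"rz":0,"fingers":0},{"tx":-40,"ty":-56,"tz":0,"rx":0,"ry":0,"rz":0,"fingers":0},{"tx":-40,"ty":-56,"tz":0,"rx":0,"ry":0,"rz":0,"fingers":0}]'
python3 -c "
from h import *
w=grab('wrist','w3')"
```

```text
[431.88044439  23.9529296  125.        ]
[467.06991016  75.94499654 198.331701  ]
[[   0    0   50   50 2500]] [[304.5 279.5]]
t: 4.6
ee_pos: [425.8, 18.6, 197.8]
orientation: [-1.56, 0.212, -0.212]
ft_force: [-1.0, -0.3, 0.1]
width: 66.8Traceback (most recent call last):
  File "<string>", line 7, in <module>
    i=1+np.argmax(s[1:,4]);print(ray('t2',*(c[i]+[280,255]),122))
        ~~~~~~~~~^^^^^^^^^
    return _wrapfunc(a, 'argmax', axis=axis, out=out, **kwds)
    return bound(*args, **kwds)
ValueError: attempt to get argmax of an empty sequence
```

View pics/w3.png

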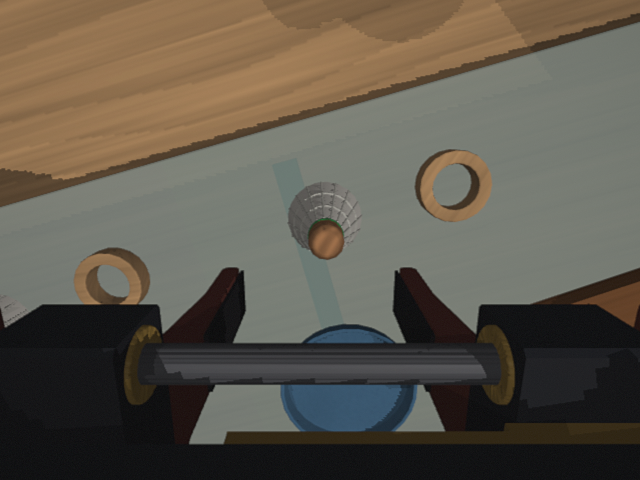

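The cork is at (326,240), upright and midway between the jaws. I'll go lower and let the fingers close fully.

```bash
python3 -c "
from h import *
print(ray('w3',326,240,125),ctrl.get_obs()['ee_pos'])"
python3 -m creep '[{"tx":5.5,"ty":4,"tz":0,"rx":0,"ry":0,"rz":0,"fingers":70},{"tx":5.5,"ty":4,"tz":-45,"rx":0,"ry":0,"rz":0,"fingers":70},{"tx":5.5,"ty":4,"tz":-87,"rx":0,"ry":0,"rz":0,"fingers":70},{"tx":5.5,"ty":4,"tz":-87,"rx":0,"ry":0,"rz":0,"fingers":70},{"tx":5.5,"ty":4,"tz":-87,"rx":0,"ry":0,"rz":0,"fingers":255},{"tx":5.5,"ty":4,"tz":-87,"rx":0,"ry":0,"rz":0,"fingers":255},{"tx":5.5,"ty":4,"tz":-87,"rx":0,"ry":0,"rz":0,"fingers":255},{"tx":5.5,"ty":4,"tz":-87,"rx":0,"ry":0,"rz":0,"fingers":255},{"tx":5.5,"ty":4,"tz":-87,"rx":0,"ry":0,"rz":0,"fingers":255},{"tx":5.5,"ty":4,"tz":-87,"rx":0,"ry":0,"rz":0,"fingers":255}]'
```

```text
[431.58794238  22.40050454 125.        ] [425.81564213  18.57549426 197.82754134]
t: 5.9
ee_pos: [431.2, 22.4, 110.9]
orientation: [-1.56, 0.213, -0.213]
ft_force: [1.0, -1.0, -0.5]
width: 7.5
```

```bash
python3 -c "
from h import *
a=grab('scene','s4');w=grab('wrist','w4')
cv2.imwrite('pics/m4.png',cv2.resize(a[80:280,180:430],None,fx=3,fy=3))"
```

```text
(no output)
```

View pics/m4.png

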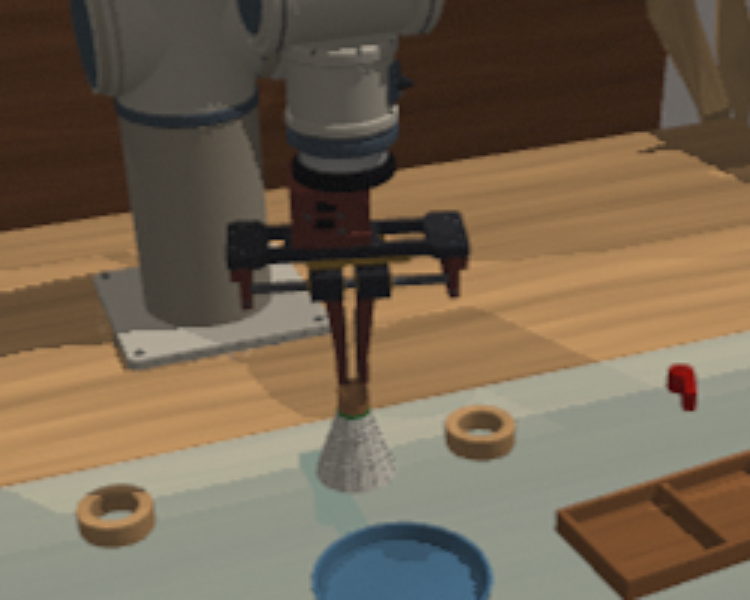

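View pics/w4.png

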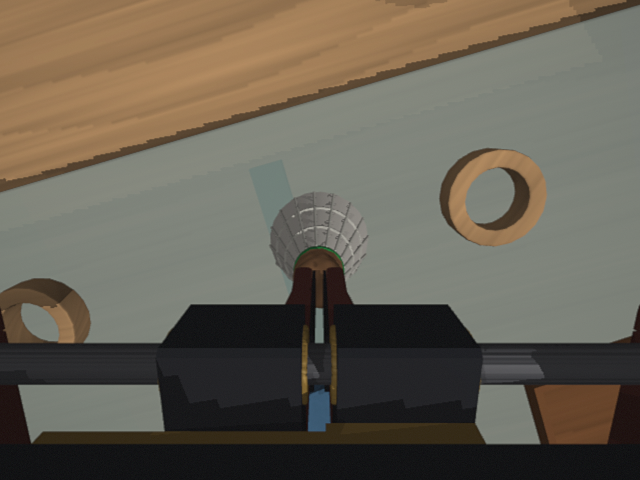

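```bash
python3 -c "
from h import *
P=[[431.2,22.4,z] for z in(103,111,122,135,150)]
print(proj('w4',P));print(((proj('s4',P)-[180,80])*3).round(1));print(ctrl.tips_ahead, ctrl.get_obs())
a=load('w4')[0];cv2.imwrite('pics/m5.png',cv2.resize(a[180:340,240:400],None,fx=4,fy=4,interpolation=2))
a=load('s4')[0];cv2.imwrite('pics/m6.png',cv2.resize(a[180:250,270:340],None,fx=8,fy=8,interpolation=2))
"
```

```text
[[318.51010538 264.2503793 ]
 [318.48651948 269.33406393]
 [318.45094886 277.00092593]
 [318.40340476 287.24854276]
 [318.33941587 301.04065418]]
[[354.9 416.1]
 [354.6 407.7]
 [354.1 395.9]
 [353.5 381.9]
 [352.8 365.4]]
8.0 {'t': 6.0, 'qpos': array([ 2.42629297e-02,  2.78364945e-01,  2.10557222e+00, -1.79220686e-05,
        7.57717885e-01, -1.27569261e+00]), 'qvel': array([-0.00122469,  0.00145336,  0.00110896, -0.00044   , -0.00016966,
        0.0021444 ]), 'joint_torque': array([-6.27115005e-04, -3.73863351e+01, -1.92253160e+01,  5.05461416e-03,
        7.56237446e-02,  3.98754337e-04]), 'ee_pos': array([431.22735659,  22.36423861, 110.86525285]), 'orientation': array([-1.5603436 ,  0.21263781, -0.21254388]), 'ft_force': array([-0.72721416, -0.68216016,  0.33827492]), 'moment': array([0.02395857, 0.03109651, 0.00947347]), 'width': 0.8368964490992943}
```

View pics/m5.png

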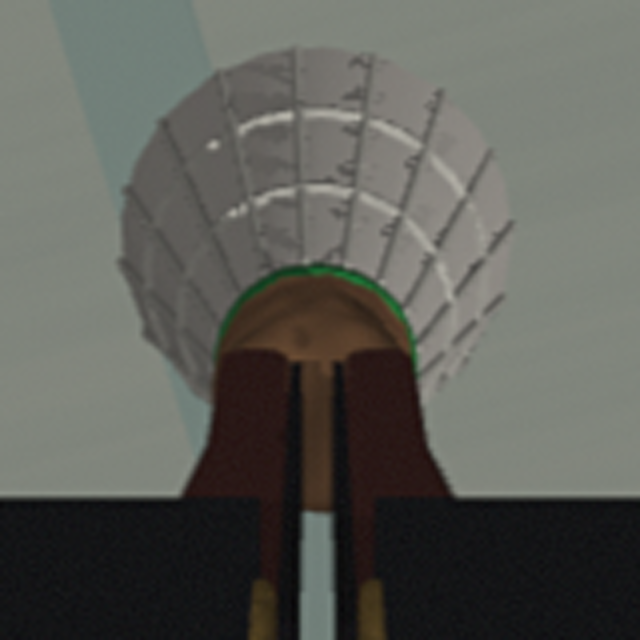

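View pics/m6.png

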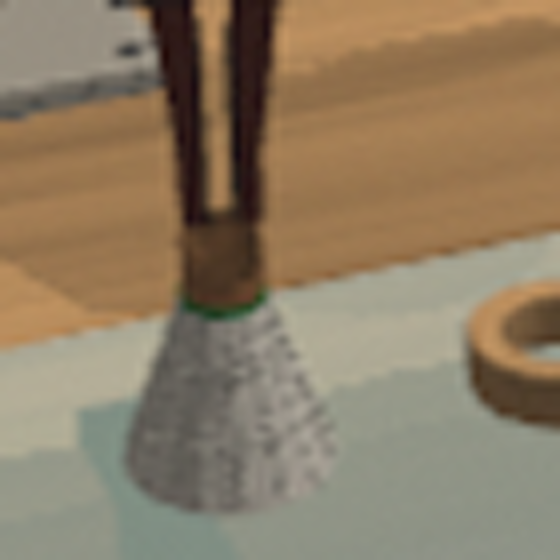

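```bash
python3 -c "
from h import *
print('near ring',ray('w4',319,247,108),'skirt near',ray('w4',318,192,50))
print('L/R ring',ray('w4',240+213/4,180+350/4,108),ray('w4',240+414/4,180+350/4,108))
# scene: ring front edge, m6/8+offset ; rim front edge
print('ring front',ray('s4',270+222/8,180+316/8,108),'rim front',ray('s4',270+225/8,180+510/8,50),'cork top',ray('s4',270+225/8,180+212/8,135))
print('rim L/R',ray('s4',270+125/8,180+445/8,50),ray('s4',270+340/8,180+450/8,50))
_,K,r,t=load('w4');R=cv2.Rodrigues(r)[0];print(-R.T@t,R)
"
```

```text
near ring [420.50412648  25.64943902 108.        ] skirt near [401.05987509  30.36304137  50.        ]
L/R ring [427.70886866   9.59387825 108.        ] [434.78291536  35.04771623 108.        ]
ring front [441.7831558   17.50459941 108.        ] rim front [458.86353631  10.39874347  50.        ] cork top [427.95400748  24.23760446 135.        ]
rim L/R [413.69852038  -7.08326346  50.        ] [441.51838999  54.31202663  50.        ]
[365.22093345  41.08247513 300.31323996] [[ 2.67995506e-01  9.63419935e-01 -6.61430887e-04]
 [ 9.32155498e-01 -2.59125044e-01  2.52864269e-01]
 [ 2.43443084e-01 -6.83830442e-02 -9.67501537e-01]]
```

The jaws shut completely above the cork with no contact force. The tip-to-tip spacing in `w3` (about 151 px for 66.8 mm) puts the real tips roughly 30 mm above where the stated tool frame has them. I'll lift clear and measure this.

```bash
python3 -m creep '[{"tx":0,"ty":0,"tz":40,"rx":0,"ry":0,"rz":0,"fingers":140},{"tx":0,"ty":0,"tz":60,"rx":0,"ry":0,"rz":0,"fingers":140},{"tx":0,"ty":0,"tz":60,"rx":0,"ry":0,"rz":0,"fingers":140},{"tx":0,"ty":0,"tz":60,"rx":0,"ry":0,"rz":0,"fingers":140},{"tx":0,"ty":0,"tz":60,"rx":0,"ry":0,"rz":0,"fingers":140}]'
python3 -c "
from h import *
a=grab('scene','s7');w=grab('wrist','w7');o=ctrl.get_obs();p=o['ee_pos'];print(p,o['width'])
P=[p+[0,0,z] for z in(-8,0,11,20,30,40)]
print(proj('w7',P).round(1).tolist());print(((proj('s7',P)-[260,140])*6).round(1).tolist())
cv2.imwrite('pics/m7.png',cv2.resize(a[140:240,260:360],None,fx=6,fy=6,interpolation=2))
cv2.imwrite('pics/m8.png',cv2.resize(w[180:340,240:400],None,fx=4,fy=4,interpolation=2))
"
```

```text
t: 6.62
ee_pos: [430.4, 22.4, 169.8]
orientation: [-1.561, 0.214, -0.211]
ft_force: [0.4, -0.5, -0.2]
width: 39.4
[430.67630299  22.35455048 170.06140799] 39.511552422060156
[[318.5, 264.5], [318.5, 269.6], [318.4, 277.2], [318.4, 284.2], [318.4, 292.7], [318.3, 302.2]]
[[224.1, 343.4], [223.3, 325.4], [222.3, 300.4], [221.4, 279.7], [220.5, 256.4], [219.5, 233.0]]
```

View pics/m7.png

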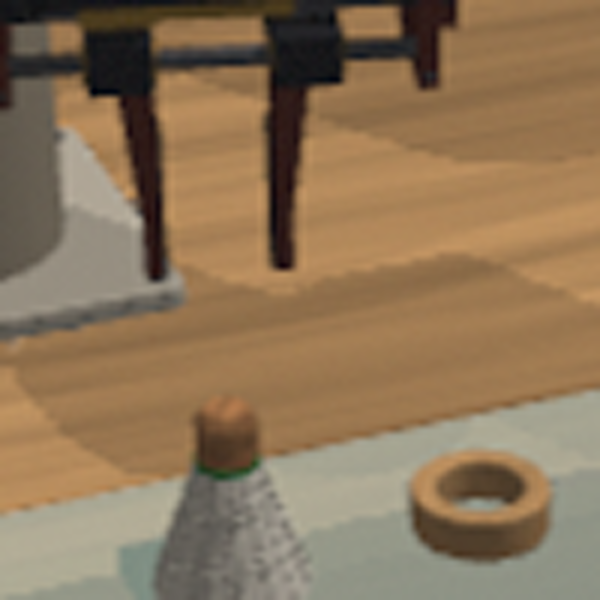

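View pics/m8.png

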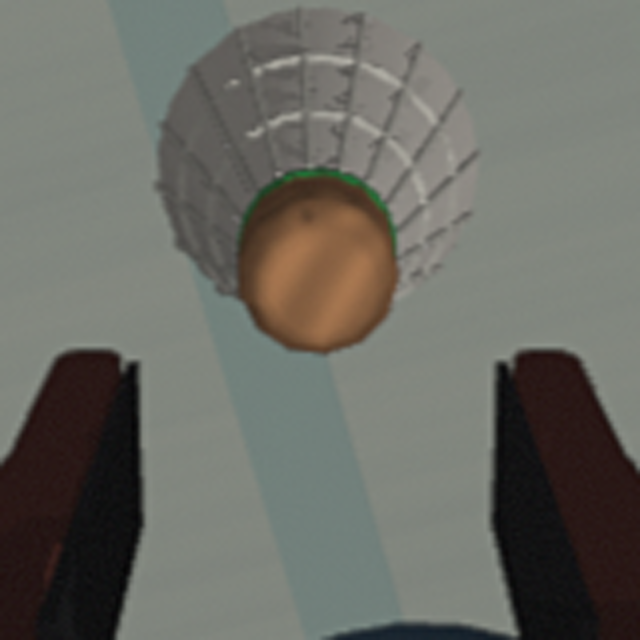

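```bash
python3 -c "
from h import *
from scipy.spatial.transform import Rotation as Ro
o=ctrl.get_obs();p=o['ee_pos'];R=Ro.from_rotvec(o['orientation']).as_matrix()
w=o['width']/2
for h in(24,28,32):
  P=[p+R@[sx*10,-h,s*w] for s in(-1,1) for sx in(-1,1)]
  print(h,((proj('w7',P)-[240,180])*4).round(0).tolist(),((proj('s7',P)-[260,140])*6).round(0).tolist())
"
```

```text
24 [[139.0, 348.0], [144.0, 510.0], [489.0, 348.0], [484.0, 510.0]] [[169.0, 261.0], [171.0, 286.0], [270.0, 256.0], [274.0, 280.0]]
28 [[135.0, 360.0], [140.0, 526.0], [492.0, 360.0], [487.0, 526.0]] [[168.0, 252.0], [170.0, 276.0], [270.0, 246.0], [274.0, 270.0]]
32 [[130.0, 372.0], [136.0, 542.0], [496.0, 372.0], [491.0, 542.0]] [[168.0, 243.0], [170.0, 267.0], [270.0, 237.0], [274.0, 261.0]]
```

Both views fit tips sitting 28 mm *above* the reported TCP instead of 8 mm below it, with no sideways offset. The wrist gave (138,362) and (142,525) against predictions of (135,360) and (140,526). From here on I use tips = TCP z + 28, so gripping the cork at tips z≈107 needs TCP z≈79.

```bash
python3 -m creep '[{"tx":1,"ty":0,"tz":-10,"rx":0,"ry":0,"rz":0,"fingers":100},{"tx":1,"ty":0,"tz":-40,"rx":0,"ry":0,"rz":0,"fingers":100},{"tx":1,"ty":0,"tz":-70,"rx":0,"ry":0,"rz":0,"fingers":100},{"tx":1,"ty":0,"tz":-91,"rx":0,"ry":0,"rz":0,"fingers":100},{"tx":1,"ty":0,"tz":-91,"rx":0,"ry":0,"rz":0,"fingers":100},{"tx":1,"ty":0,"tz":-91,"rx":0,"ry":0,"rz":0,"fingers":255},{"tx":1,"ty":0,"tz":-91,"rx":0,"ry":0,"rz":0,"fingers":255},{"tx":1,"ty":0,"tz":-91,"rx":0,"ry":0,"rz":0,"fingers":255},{"tx":1,"ty":0,"tz":-91,"rx":0,"ry":0,"rz":0,"fingers":255},{"tx":1,"ty":0,"tz":-91,"rx":0,"ry":0,"rz":0,"fingers":255}]'
```

```text
t: 7.98
ee_pos: [432.7, 22.3, 80.4]
orientation: [-1.56, 0.212, -0.213]
ft_force: [-0.5, -1.9, 6.4]
width: 25.0
```

```bash
python3 -m creep '[{"tx":0,"ty":0,"tz":40,"rx":0,"ry":0,"rz":0,"fingers":255},{"tx":0,"ty":0,"tz":75,"rx":0,"ry":0,"rz":0,"fingers":255},{"tx":30,"ty":45,"tz":75,"rx":0,"ry":0,"rz":0,"fingers":255},{"tx":60,"ty":90,"tz":75,"rx":0,"ry":0,"rz":0,"fingers":255},{"tx":90,"ty":135,"tz":75,"rx":0,"ry":0,"rz":0,"fingers":255},{"tx":120,"ty":180,"tz":75,"rx":0,"ry":0,"rz":0,"fingers":255},{"tx":145,"ty":220,"tz":75,"rx":0,"ry":0,"rz":0,"fingers":255},{"tx":165,"ty":250,"tz":75,"rx":0,"ry":0,"rz":0,"fingers":255},{"tx":171,"ty":261,"tz":75,"rx":0,"ry":0,"rz":0,"fingers":255},{"tx":171,"ty":261,"tz":75,"rx":0,"ry":0,"rz":0,"fingers":255}]'
python3 -c "
from h import *
a=grab('scene','s9');w=grab('wrist','w9')
cv2.imwrite('pics/m9.png',np.hstack([cv2.resize(a[100:300,280:480],(400,400)),cv2.resize(w,(400,400))]))"
```

```text
t: 9.22
ee_pos: [602.7, 283.3, 154.3]
orientation: [-1.561, 0.213, -0.211]
ft_force: [-0.9, 0.0, -0.2]
width: 25.1
```

View pics/m9.png

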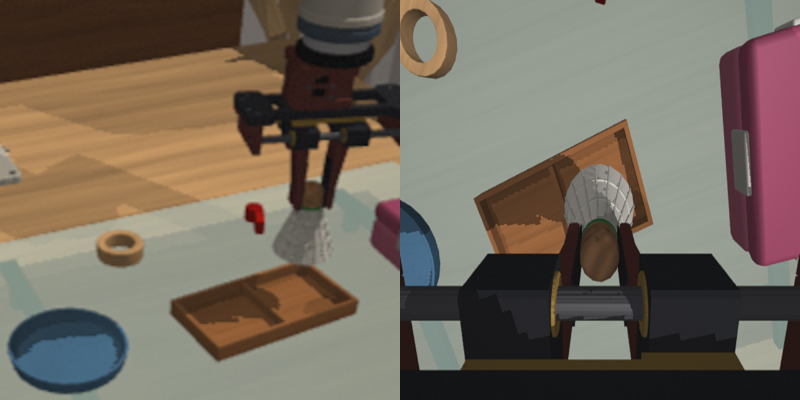

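It's held by the cork, upright, over the left bay. Lowering and releasing now.

```bash
python3 -m creep '[{"tx":0,"ty":0,"tz":-30,"rx":0,"ry":0,"rz":0,"fingers":255},{"tx":0,"ty":0,"tz":-55,"rx":0,"ry":0,"rz":0,"fingers":255},{"tx":0,"ty":0,"tz":-68,"rx":0,"ry":0,"rz":0,"fingers":255},{"tx":0,"ty":0,"tz":-68,"rx":0,"ry":0,"rz":0,"fingers":255},{"tx":0,"ty":0,"tz":-68,"rx":0,"ry":0,"rz":0,"fingers":255},{"tx":0,"ty":0,"tz":-68,"rx":0,"ry":0,"rz":0,"fingers":100},{"tx":0,"ty":0,"tz":-68,"rx":0,"ry":0,"rz":0,"fingers":100},{"tx":0,"ty":0,"tz":-68,"rx":0,"ry":0,"rz":0,"fingers":100},{"tx":0,"ty":0,"tz":-68,"rx":0,"ry":0,"rz":0,"fingers":100}]'
python3 -m creep '[{"tx":0,"ty":0,"tz":20,"rx":0,"ry":0,"rz":0,"fingers":100},{"tx":0,"ty":0,"tz":60,"rx":0,"ry":0,"rz":0,"fingers":100},{"tx":0,"ty":0,"tz":85,"rx":0,"ry":0,"rz":0,"fingers":100},{"tx":-18,"ty":-60,"tz":85,"rx":0,"ry":0,"rz":0,"fingers":100},{"tx":-36,"ty":-119,"tz":85,"rx":0,"ry":0,"rz":0,"fingers":100},{"tx":-53,"ty":-178,"tz":85,"rx":0,"ry":0,"rz":0,"fingers":70},{"tx":-70,"ty":-237,"tz":85,"rx":0,"ry":0,"rz":0,"fingers":70},{"tx":-87,"ty":-296,"tz":85,"rx":0,"ry":0,"rz":0,"fingers":70},{"tx":-104,"ty":-355,"tz":85,"rx":0,"ry":0,"rz":0,"fingers":70},{"tx":-120,"ty":-414,"tz":85,"rx":0,"ry":0,"rz":0,"fingers":70}]'
python3 -c "
from h import *
w=grab('top','t10')
cv2.imwrite('pics/m10.png',cv2.resize(w[150:310,150:390],None,fx=3,fy=3))"
```

```text
t: 10.45
ee_pos: [603.3, 283.5, 87.0]
orientation: [-1.56, 0.212, -0.213]
ft_force: [1.2, -0.4, 0.1]
width: 53.0
t: 11.7
ee_pos: [483.1, -132.6, 173.5]
orientation: [-1.561, 0.211, -0.214]
ft_force: [0.7, 0.5, -0.4]
width: 63.9
```

View pics/m10.png

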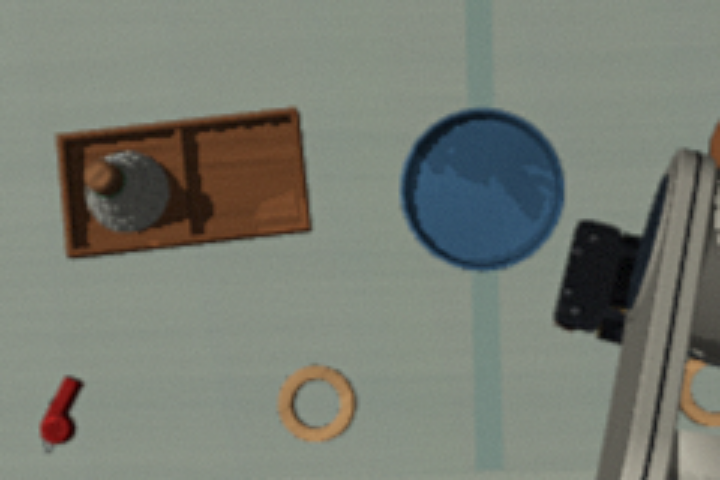

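The first shuttle stands upright in the left bay. Next is the right shuttle at about (448.5, -307).

```bash
python3 -m creep '[{"tx":-11,"ty":-55,"tz":0,"rx":0,"ry":0,"rz":0,"fingers":70},{"tx":-22,"ty":-110,"tz":0,"rx":0,"ry":0,"rz":0,"fingers":70},{"tx":-33,"ty":-160,"tz":0,"rx":0,"ry":0,"rz":0,"fingers":70},{"tx":-34,"ty":-174,"tz":0,"rx":0,"ry":0,"rz":0,"fingers":70},{"tx":-34,"ty":-174,"tz":0,"rx":0,"ry":0,"rz":0,"fingers":70},{"tx":-34,"ty":-174,"tz":0,"rx":0,"ry":0,"rz":0,"fingers":70}]'
python3 -c "
from h import *
w=grab('wrist','w11');P=[[448.5,-307,z] for z in (123,)];print(proj('w11',P))"
```

```text
t: 12.5
ee_pos: [449.5, -303.3, 172.1]
orientation: [-1.56, 0.212, -0.212]
ft_force: [-0.2, -0.4, -0.4]
width: 63.8
[[312.60280959 243.1711312 ]]
```

View pics/w11.png

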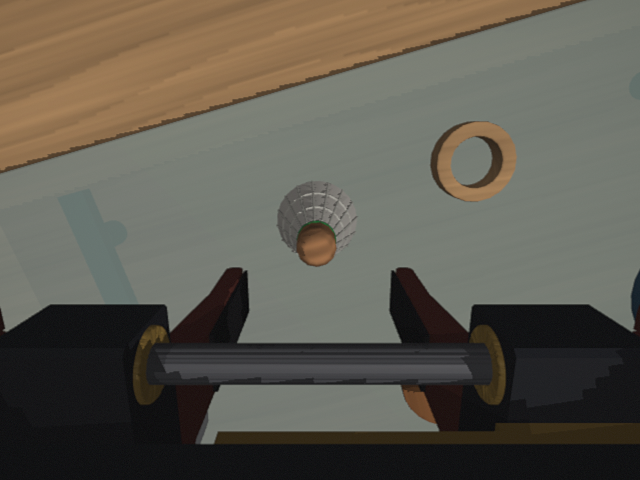

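The cork is at (317,243), centred between the jaws to within about 2 mm.

```bash
python3 -m creep '[{"tx":0,"ty":-2,"tz":-10,"rx":0,"ry":0,"rz":0,"fingers":90},{"tx":0,"ty":-2,"tz":-40,"rx":0,"ry":0,"rz":0,"fingers":90},{"tx":0,"ty":-2,"tz":-70,"rx":0,"ry":0,"rz":0,"fingers":90},{"tx":0,"ty":-2,"tz":-92,"rx":0,"ry":0,"rz":0,"fingers":90},{"tx":0,"ty":-2,"tz":-92,"rx":0,"ry":0,"rz":0,"fingers":90},{"tx":0,"ty":-2,"tz":-92,"rx":0,"ry":0,"rz":0,"fingers":255},{"tx":0,"ty":-2,"tz":-92,"rx":0,"ry":0,"rz":0,"fingers":255},{"tx":0,"ty":-2,"tz":-92,"rx":0,"ry":0,"rz":0,"fingers":255},{"tx":0,"ty":-2,"tz":-92,"rx":0,"ry":0,"rz":0,"fingers":255},{"tx":0,"ty":-2,"tz":-92,"rx":0,"ry":0,"rz":0,"fingers":255}]'
python3 -m creep '[{"tx":0,"ty":0,"tz":0,"rx":0,"ry":0,"rz":0,"fingers":255},{"tx":0,"ty":0,"tz":40,"rx":0,"ry":0,"rz":0,"fingers":255},{"tx":0,"ty":0,"tz":75,"rx":0,"ry":0,"rz":0,"fingers":255},{"tx":0,"ty":0,"tz":75,"rx":0,"ry":0,"rz":0,"fingers":255}]'
```

```text
t: 13.8
ee_pos: [449.6, -306.8, 80.4]
orientation: [-1.561, 0.212, -0.213]
ft_force: [0.9, 1.2, 5.0]
width: 25.1
t: 14.3
ee_pos: [450.7, -307.8, 157.3]
orientation: [-1.563, 0.209, -0.216]
ft_force: [0.1, 0.4, -0.4]
width: 25.1
```

```bash
python3 -m creep '[{"tx":10,"ty":30,"tz":0,"rx":0,"ry":0,"rz":0,"fingers":255},{"tx":28,"ty":86,"tz":0,"rx":0,"ry":0,"rz":0,"fingers":255},{"tx":46,"ty":143,"tz":0,"rx":0,"ry":0,"rz":0,"fingers":255},{"tx":64,"ty":200,"tz":0,"rx":0,"ry":0,"rz":0,"fingers":255},{"tx":83,"ty":257,"tz":0,"rx":0,"ry":0,"rz":0,"fingers":255},{"tx":101,"ty":314,"tz":0,"rx":0,"ry":0,"rz":0,"fingers":255},{"tx":120,"ty":371,"tz":0,"rx":0,"ry":0,"rz":0,"fingers":255},{"tx":138,"ty":428,"tz":0,"rx":0,"ry":0,"rz":0,"fingers":255},{"tx":153,"ty":475,"tz":0,"rx":0,"ry":0,"rz":0,"fingers":255},{"tx":160,"ty":498,"tz":0,"rx":0,"ry":0,"rz":0,"fingers":255}]'
python3 -m creep '[{"tx":0,"ty":0,"tz":0,"rx":0,"ry":0,"rz":0,"fingers":255},{"tx":0,"ty":0,"tz":0,"rx":0,"ry":0,"rz":0,"fingers":255},{"tx":0,"ty":0,"tz":0,"rx":0,"ry":0,"rz":0,"fingers":255}]'
python3 -c "
from h import *
a=grab('scene','s12');w=grab('wrist','w12')
cv2.imwrite('pics/m12.png',np.hstack([cv2.resize(a[100:300,280:480],(400,400)),cv2.resize(w,(400,400))]))"
```

```text
t: 15.55
ee_pos: [608.9, 193.5, 153.2]
orientation: [-1.561, 0.212, -0.21]
ft_force: [-0.3, -0.1, 0.2]
width: 25.2
t: 15.92
ee_pos: [608.9, 189.8, 154.7]
orientation: [-1.561, 0.214, -0.213]
ft_force: [0.5, -0.4, -0.1]
width: 25.4
```

View pics/m12.png

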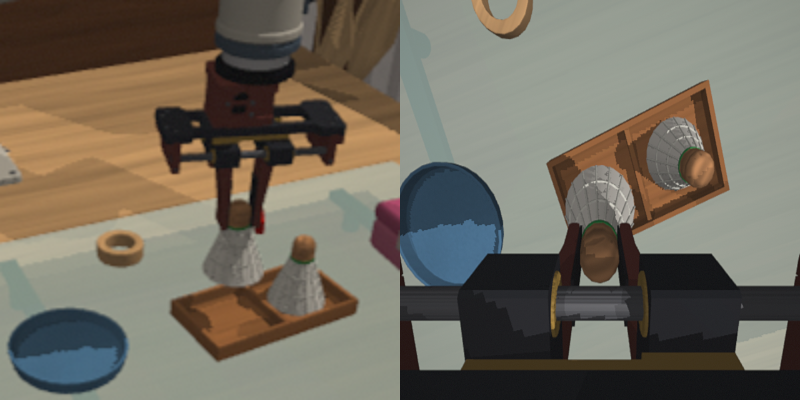

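It's held upright over the right bay and clear of its neighbour. Lowering now.

```bash
python3 -m creep '[{"tx":2,"ty":0,"tz":-30,"rx":0,"ry":0,"rz":0,"fingers":255},{"tx":2,"ty":0,"tz":-55,"rx":0,"ry":0,"rz":0,"fingers":255},{"tx":2,"ty":0,"tz":-68,"rx":0,"ry":0,"rz":0,"fingers":255},{"tx":2,"ty":0,"tz":-68,"rx":0,"ry":0,"rz":0,"fingers":255},{"tx":2,"ty":0,"tz":-68,"rx":0,"ry":0,"rz":0,"fingers":255},{"tx":2,"ty":0,"tz":-68,"rx":0,"ry":0,"rz":0,"fingers":110},{"tx":2,"ty":0,"tz":-68,"rx":0,"ry":0,"rz":0,"fingers":110},{"tx":2,"ty":0,"tz":-68,"rx":0,"ry":0,"rz":0,"fingers":110},{"tx":2,"ty":0,"tz":-68,"rx":0,"ry":0,"rz":0,"fingers":110}]'
python3 -m creep '[{"tx":0,"ty":0,"tz":20,"rx":0,"ry":0,"rz":0,"fingers":110},{"tx":0,"ty":0,"tz":60,"rx":0,"ry":0,"rz":0,"fingers":110},{"tx":0,"ty":0,"tz":85,"rx":0,"ry":0,"rz":0,"fingers":110},{"tx":-40,"ty":-12,"tz":85,"rx":0,"ry":0,"rz":0,"fingers":110},{"tx":-90,"ty":-28,"tz":85,"rx":0,"ry":0,"rz":0,"fingers":110},{"tx":-140,"ty":-44,"tz":85,"rx":0,"ry":0,"rz":0,"fingers":110},{"tx":-170,"ty":-52,"tz":85,"rx":0,"ry":0,"rz":0,"fingers":0},{"tx":-180,"ty":-56,"tz":85,"rx":0,"ry":0,"rz":0,"fingers":0},{"tx":-180,"ty":-56,"tz":85,"rx":0,"ry":0,"rz":0,"fingers":0}]'
python3 -c "
from h import *
a=grab('top','t13');w=grab('wrist','w13')
cv2.imwrite('pics/m13.png',np.hstack([cv2.resize(a[150:310,150:310],(400,400)),cv2.resize(w,(400,400))]));print(proj('w13',[[429.6,133.2,70]]))"
```

```text
t: 17.15
ee_pos: [611.3, 191.4, 87.0]
orientation: [-1.56, 0.212, -0.213]
ft_force: [-0.6, 0.3, -0.3]
width: 49.7
t: 18.27
ee_pos: [432.2, 135.6, 172.9]
orientation: [-1.559, 0.211, -0.214]
ft_force: [-0.1, 1.9, 0.3]
width: 76.3
[[314.17540995 220.69665442]]
```

View pics/m13.png

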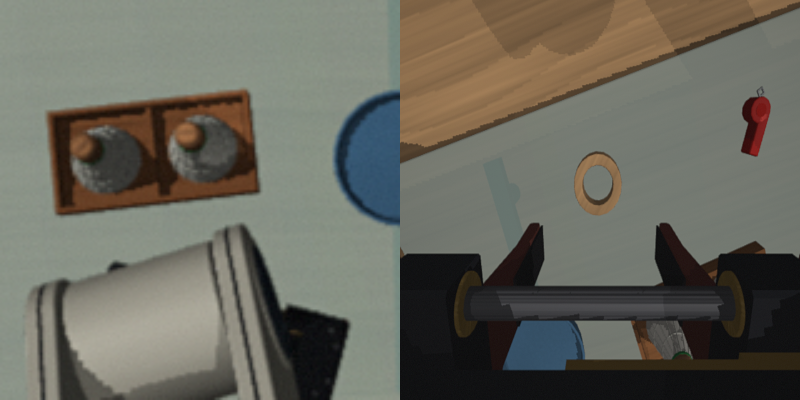

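View pics/w13.png

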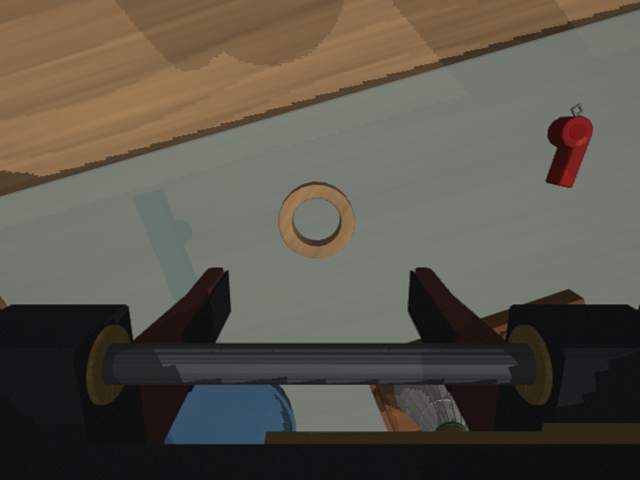

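Both shuttles stand in their own bays. The left quoit's top ring is at about (317,218) in the wrist view.

```bash
python3 -c "
from h import *
print(ctrl.get_obs()['ee_pos'])
a=load('w13')[0][170:270,265:370].astype(int);m=(a[...,2]-a[...,0]>35).astype(np.uint8)
c=max(cv2.findContours(m,0,1)[0],key=len);e=cv2.fitEllipse(c);print(e,ray('w13',e[0][0]+265,e[0][1]+170,65))
hh=cv2.findContours(m,cv2.RETR_CCOMP,1);h=[x for x,y in zip(hh[0],hh[1][0]) if y[3]>=0 and len(x)>30];e=cv2.fitEllipse(h[0]);print(e,ray('w13',e[0][0]+265,e[0][1]+170,65))
"
```

```text
[432.95174293 135.83332979 172.52760562]
((51.136207580566406, 50.865543365478516), (73.3458480834961, 74.84856414794922), 89.23699951171875) [431.22723508 134.287256    65.        ]
((51.792327880859375, 51.1926155090332), (47.552146911621094, 49.76376724243164), 140.68736267089844) [431.61992543 134.71362669  65.        ]
```

```bash
python3 -m creep '[{"tx":-2,"ty":-2,"tz":-30,"rx":0,"ry":0,"rz":0,"fingers":0},{"tx":-2,"ty":-2,"tz":-70,"rx":0,"ry":0,"rz":0,"fingers":0},{"tx":-2,"ty":-2,"tz":-110,"rx":0,"ry":0,"rz":0,"fingers":0},{"tx":-2,"ty":-2,"tz":-135,"rx":0,"ry":0,"rz":0,"fingers":0},{"tx":-2,"ty":-2,"tz":-145,"rx":0,"ry":0,"rz":0,"fingers":0},{"tx":-2,"ty":-2,"tz":-145,"rx":0,"ry":0,"rz":0,"fingers":0},{"tx":-2,"ty":-2,"tz":-145,"rx":0,"ry":0,"rz":0,"fingers":255},{"tx":-2,"ty":-2,"tz":-145,"rx":0,"ry":0,"rz":0,"fingers":255},{"tx":-2,"ty":-2,"tz":-145,"rx":0,"ry":0,"rz":0,"fingers":255},{"tx":-2,"ty":-2,"tz":-145,"rx":0,"ry":0,"rz":0,"fingers":255}]'
python3 -m creep '[{"tx":0,"ty":0,"tz":0,"rx":0,"ry":0,"rz":0,"fingers":255},{"tx":0,"ty":0,"tz":0,"rx":0,"ry":0,"rz":0,"fingers":255},{"tx":0,"ty":0,"tz":30,"rx":0,"ry":0,"rz":0,"fingers":255},{"tx":0,"ty":0,"tz":75,"rx":0,"ry":0,"rz":0,"fingers":255},{"tx":0,"ty":0,"tz":110,"rx":0,"ry":0,"rz":0,"fingers":255},{"tx":0,"ty":0,"tz":110,"rx":0,"ry":0,"rz":0,"fingers":255}]'
```

```text
t: 19.62
ee_pos: [429.7, 133.5, 27.5]
orientation: [-1.56, 0.212, -0.213]
ft_force: [-0.2, 0.5, 5.7]
width: 58.6
t: 20.38
ee_pos: [431.0, 133.9, 139.2]
orientation: [-1.558, 0.208, -0.216]
ft_force: [-0.5, 0.1, -1.0]
width: 58.6
```

```bash
python3 -m creep '[{"tx":15,"ty":-28,"tz":0,"rx":0,"ry":0,"rz":0,"fingers":255},{"tx":42,"ty":-80,"tz":0,"rx":0,"ry":0,"rz":0,"fingers":255},{"tx":69,"ty":-130,"tz":0,"rx":0,"ry":0,"rz":0,"fingers":255},{"tx":96,"ty":-181,"tz":0,"rx":0,"ry":0,"rz":0,"fingers":255},{"tx":123,"ty":-232,"tz":0,"rx":0,"ry":0,"rz":0,"fingers":255},{"tx":149,"ty":-282,"tz":0,"rx":0,"ry":0,"rz":0,"fingers":255},{"tx":173,"ty":-328,"tz":0,"rx":0,"ry":0,"rz":0,"fingers":255},{"tx":188,"ty":-354,"tz":0,"rx":0,"ry":0,"rz":0,"fingers":255},{"tx":191,"ty":-361,"tz":0,"rx":0,"ry":0,"rz":0,"fingers":255},{"tx":191,"ty":-361,"tz":0,"rx":0,"ry":0,"rz":0,"fingers":255}]'
python3 -c "
from h import *
a=grab('scene','s14');w=grab('wrist','w14');o=ctrl.get_obs();print(o['ee_pos'],o['width'])
cv2.imwrite('pics/m14.png',np.hstack([cv2.resize(a[150:340,130:320],(500,500))]));print(proj('w14',[[621.6,-227.5,115],[621.6,-227.5,62]]))"
```

```text
t: 21.62
ee_pos: [619.1, -227.0, 135.4]
orientation: [-1.56, 0.215, -0.211]
ft_force: [-0.9, 0.5, 0.3]
width: 59.0
[ 619.2727784  -226.25021812  136.17288468] 58.9585335740453
[[317.8945051  261.35633833]
 [318.09111901 237.296751  ]]
```

View pics/m14.png

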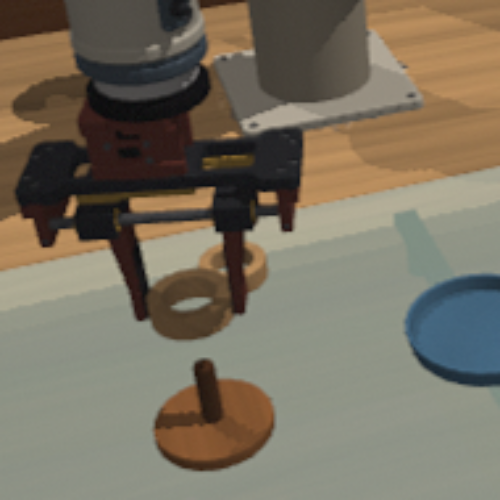

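View pics/w14.png

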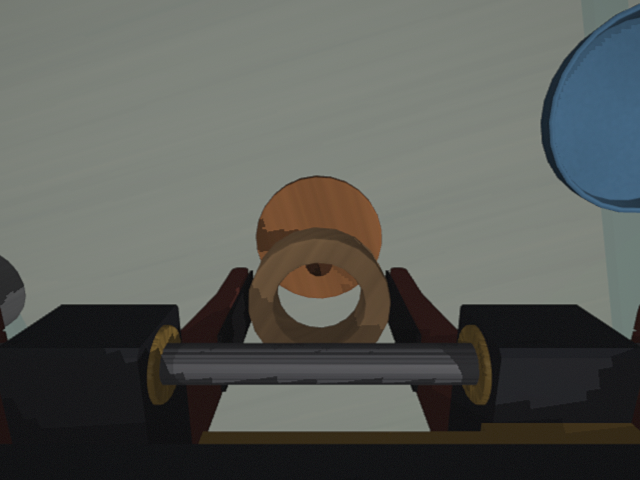

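```bash
python3 -c "
from h import *
c=np.array([619.3,-226.3,0]);
for z in (160,180):
  P=[c+[r*np.cos(t),r*np.sin(t),z] for r in (30,19) for t in np.arange(0,6.3,np.pi/6)]
  for n in('w14','s14'):
    q=proj(n,P)
    if n=='s14': q=(q-[130,150])*500/190
    print(z,n,[ (q[i:i+13].min(0).round().tolist(),q[i:i+13].max(0).round().tolist()) for i in(0,13)])"
```

```text
160 w14 [([255.0, 226.0], [383.0, 344.0]), ([278.0, 249.0], [359.0, 324.0])]
160 s14 [([153.0, 287.0], [238.0, 339.0]), ([169.0, 296.0], [222.0, 329.0])]
180 w14 [([247.0, 238.0], [391.0, 369.0]), ([273.0, 264.0], [364.0, 347.0])]
180 s14 [([148.0, 265.0], [234.0, 316.0]), ([164.0, 274.0], [218.0, 306.0])]
```

Predicted and observed outlines match: the quoit is level and in line with the peg. The peg base at (319,236) also fits. Shifting +2.5/−1 mm and lowering.

```bash
python3 -m creep '[{"tx":2.5,"ty":-1,"tz":0,"rx":0,"ry":0,"rz":0,"fingers":255},{"tx":2.5,"ty":-1,"tz":-25,"rx":0,"ry":0,"rz":0,"fingers":255},{"tx":2.5,"ty":-1,"tz":-50,"rx":0,"ry":0,"rz":0,"fingers":255},{"tx":2.5,"ty":-1,"tz":-75,"rx":0,"ry":0,"rz":0,"fingers":255},{"tx":2.5,"ty":-1,"tz":-90,"rx":0,"ry":0,"rz":0,"fingers":255},{"tx":2.5,"ty":-1,"tz":-95,"rx":0,"ry":0,"rz":0,"fingers":255},{"tx":2.5,"ty":-1,"tz":-95,"rx":0,"ry":0,"rz":0,"fingers":255}]'
python3 -m creep '[{"tx":0,"ty":0,"tz":0,"rx":0,"ry":0,"rz":0,"fingers":20},{"tx":0,"ty":0,"tz":0,"rx":0,"ry":0,"rz":0,"fingers":20},{"tx":0,"ty":0,"tz":0,"rx":0,"ry":0,"rz":0,"fingers":20},{"tx":0,"ty":0,"tz":0,"rx":0,"ry":0,"rz":0,"fingers":20},{"tx":0,"ty":0,"tz":30,"rx":0,"ry":0,"rz":0,"fingers":20},{"tx":0,"ty":0,"tz":70,"rx":0,"ry":0,"rz":0,"fingers":20},{"tx":0,"ty":0,"tz":110,"rx":0,"ry":0,"rz":0,"fingers":20},{"tx":-40,"ty":10,"tz":110,"rx":0,"ry":0,"rz":0,"fingers":0},{"tx":-90,"ty":25,"tz":110,"rx":0,"ry":0,"rz":0,"fingers":0},{"tx":-145,"ty":40,"tz":110,"rx":0,"ry":0,"rz":0,"fingers":0}]'
python3 -m creep '[{"tx":-40,"ty":9,"tz":0,"rx":0,"ry":0,"rz":0,"fingers":0},{"tx":-42,"ty":10,"tz":0,"rx":0,"ry":0,"rz":0,"fingers":0},{"tx":-42,"ty":10,"tz":0,"rx":0,"ry":0,"rz":0,"fingers":0}]'
python3 -c "
from h import *
a=grab('scene','s15');w=grab('wrist','w15');o=ctrl.get_obs();print(o['ee_pos'],o['width'])
cv2.imwrite('pics/m15.png',np.hstack([cv2.resize(a[150:340,130:320],(400,400)),cv2.resize(w,(400,400))]))
a=w[100:300,230:400].astype(int);m=(a[...,2]-a[...,0]>35).astype(np.uint8)
c=max(cv2.findContours(m,0,1)[0],key=len);e=cv2.fitEllipse(c);print(e,ray('w15',e[0][0]+230,e[0][1]+100,65))"
```

```text
t: 22.6
ee_pos: [623.0, -228.6, 42.2]
orientation: [-1.56, 0.212, -0.213]
ft_force: [0.5, 0.5, -0.1]
width: 58.4
t: 23.85
ee_pos: [476.5, -188.2, 152.0]
orientation: [-1.561, 0.212, -0.213]
ft_force: [-0.7, -0.5, -0.4]
width: 87.9
t: 24.22
ee_pos: [436.9, -179.1, 152.5]
orientation: [-1.561, 0.211, -0.214]
ft_force: [1.2, -0.1, 0.5]
width: 87.5
[ 437.30949246 -179.16811687  152.1654824 ] 87.86193905023951
((90.51681518554688, 125.11442565917969), (78.51087951660156, 80.0255355834961), 83.30265045166016) [ 435.14433382 -177.19560836   65.        ]
```

View pics/m15.png

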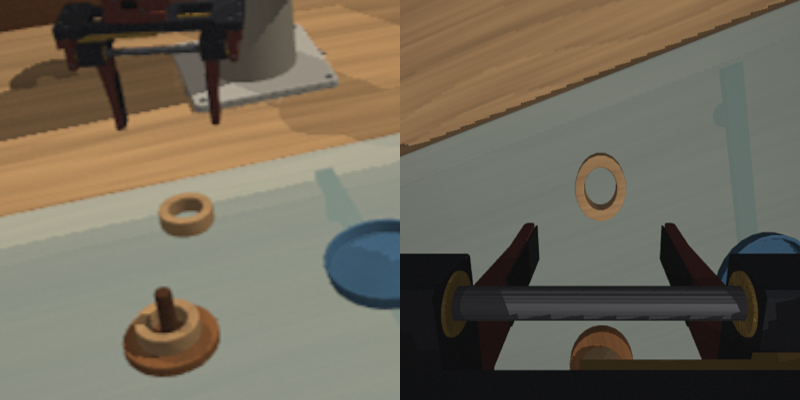

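The first quoit lies over the peg. The second is at about (434.5, -177.3).

```bash
python3 -m creep '[{"tx":-3,"ty":2,"tz":-30,"rx":0,"ry":0,"rz":0,"fingers":0},{"tx":-3,"ty":2,"tz":-65,"rx":0,"ry":0,"rz":0,"fingers":0},{"tx":-3,"ty":2,"tz":-100,"rx":0,"ry":0,"rz":0,"fingers":0},{"tx":-3,"ty":2,"tz":-120,"rx":0,"ry":0,"rz":0,"fingers":0},{"tx":-3,"ty":2,"tz":-125,"rx":0,"ry":0,"rz":0,"fingers":0},{"tx":-3,"ty":2,"tz":-125,"rx":0,"ry":0,"rz":0,"fingers":0},{"tx":-3,"ty":2,"tz":-125,"rx":0,"ry":0,"rz":0,"fingers":255},{"tx":-3,"ty":2,"tz":-125,"rx":0,"ry":0,"rz":0,"fingers":255},{"tx":-3,"ty":2,"tz":-125,"rx":0,"ry":0,"rz":0,"fingers":255},{"tx":-3,"ty":2,"tz":-125,"rx":0,"ry":0,"rz":0,"fingers":255}]'
python3 -m creep '[{"tx":0,"ty":0,"tz":0,"rx":0,"ry":0,"rz":0,"fingers":255},{"tx":0,"ty":0,"tz":0,"rx":0,"ry":0,"rz":0,"fingers":255},{"tx":0,"ty":0,"tz":30,"rx":0,"ry":0,"rz":0,"fingers":255},{"tx":0,"ty":0,"tz":75,"rx":0,"ry":0,"rz":0,"fingers":255},{"tx":0,"ty":0,"tz":110,"rx":0,"ry":0,"rz":0,"fingers":255},{"tx":45,"ty":-12,"tz":110,"rx":0,"ry":0,"rz":0,"fingers":255},{"tx":95,"ty":-26,"tz":110,"rx":0,"ry":0,"rz":0,"fingers":255},{"tx":145,"ty":-39,"tz":110,"rx":0,"ry":0,"rz":0,"fingers":255},{"tx":178,"ty":-48,"tz":110,"rx":0,"ry":0,"rz":0,"fingers":255},{"tx":188,"ty":-50,"tz":110,"rx":0,"ry":0,"rz":0,"fingers":255}]'
python3 -m creep '[{"tx":0,"ty":0,"tz":0,"rx":0,"ry":0,"rz":0,"fingers":255},{"tx":0,"ty":0,"tz":0,"rx":0,"ry":0,"rz":0,"fingers":255},{"tx":0,"ty":0,"tz":0,"rx":0,"ry":0,"rz":0,"fingers":255}]'
python3 -c "
from h import *
a=grab('scene','s16');w=grab('wrist','w16')
cv2.imwrite('pics/m16.png',np.hstack([cv2.resize(a[150:340,130:320],(400,400)),cv2.resize(w,(400,400))]))"
```

```text
t: 25.58
ee_pos: [433.1, -176.8, 27.3]
orientation: [-1.561, 0.212, -0.213]
ft_force: [-0.6, 0.0, 5.4]
width: 59.6
t: 26.82
ee_pos: [622.0, -226.9, 136.3]
orientation: [-1.56, 0.212, -0.212]
ft_force: [-0.3, -0.0, -0.7]
width: 59.6
t: 27.2
ee_pos: [619.8, -226.4, 137.1]
orientation: [-1.56, 0.213, -0.212]
ft_force: [-0.6, -0.2, -0.0]
width: 59.6
```

View pics/m16.png

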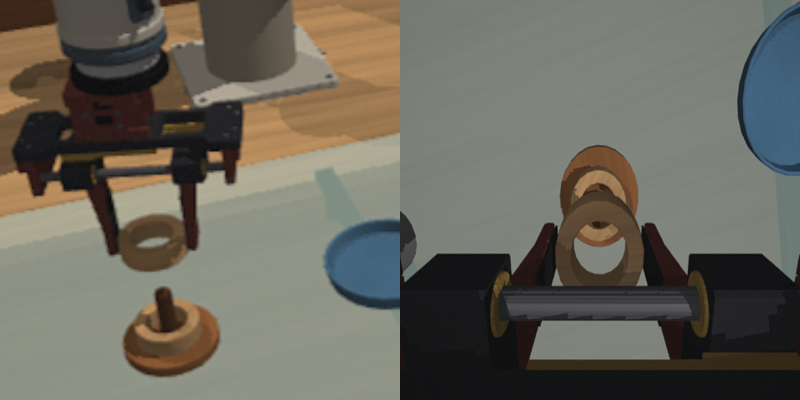

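The second quoit is held level above the peg. It will rest on the first one at z=82, so TCP goes to about 61.

```bash
python3 -m creep '[{"tx":2,"ty":-1,"tz":0,"rx":0,"ry":0,"rz":0,"fingers":255},{"tx":2,"ty":-1,"tz":-25,"rx":0,"ry":0,"rz":0,"fingers":255},{"tx":2,"ty":-1,"tz":-50,"rx":0,"ry":0,"rz":0,"fingers":255},{"tx":2,"ty":-1,"tz":-70,"rx":0,"ry":0,"rz":0,"fingers":255},{"tx":2,"ty":-1,"tz":-76,"rx":0,"ry":0,"rz":0,"fingers":255},{"tx":2,"ty":-1,"tz":-76,"rx":0,"ry":0,"rz":0,"fingers":255},{"tx":2,"ty":-1,"tz":-76,"rx":0,"ry":0,"rz":0,"fingers":255}]'
python3 -m creep '[{"tx":0,"ty":0,"tz":0,"rx":0,"ry":0,"rz":0,"fingers":20},{"tx":0,"ty":0,"tz":0,"rx":0,"ry":0,"rz":0,"fingers":20},{"tx":0,"ty":0,"tz":0,"rx":0,"ry":0,"rz":0,"fingers":20},{"tx":0,"ty":0,"tz":0,"rx":0,"ry":0,"rz":0,"fingers":20},{"tx":0,"ty":0,"tz":30,"rx":0,"ry":0,"rz":0,"fingers":20},{"tx":0,"ty":0,"tz":70,"rx":0,"ry":0,"rz":0,"fingers":20},{"tx":0,"ty":0,"tz":110,"rx":0,"ry":0,"rz":0,"fingers":20},{"tx":-20,"ty":45,"tz":110,"rx":0,"ry":0,"rz":0,"fingers":20},{"tx":-40,"ty":100,"tz":110,"rx":0,"ry":0,"rz":0,"fingers":50},{"tx":-60,"ty":155,"tz":110,"rx":0,"ry":0,"rz":0,"fingers":50}]'
python3 -c "
from h import *
a=grab('scene','s17')
cv2.imwrite('pics/m17.png',cv2.resize(a[200:340,130:320],None,fx=3,fy=3))"
```

```text
t: 28.18
ee_pos: [623.4, -227.9, 61.6]
orientation: [-1.561, 0.212, -0.214]
ft_force: [-0.5, -0.2, 1.2]
width: 59.6
t: 29.42
ee_pos: [562.0, -71.4, 171.1]
orientation: [-1.56, 0.213, -0.214]
ft_force: [1.2, 0.4, 0.1]
width: 70.7
```

View pics/m17.png

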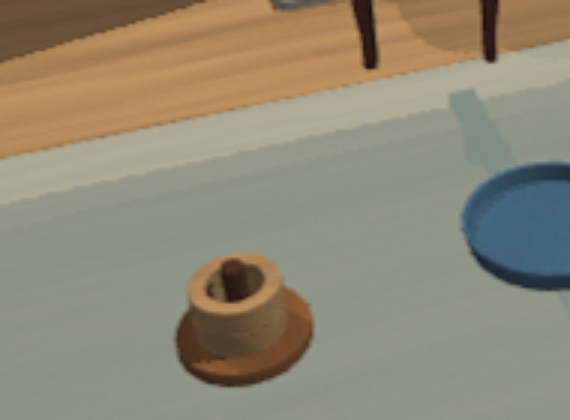

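Both quoits are stacked on the peg. Next the whistle: barrel and mouth give a yaw of about −27°, so the jaws turn by about −0.21 rad on the way there.

```bash
python3 -m creep '[{"tx":-10,"ty":28,"tz":0,"rx":0,"ry":0,"rz":0,"fingers":50},{"tx":-29,"ty":82,"tz":0,"rx":0,"ry":0,"rz":0,"fingers":50},{"tx":-48,"ty":136,"tz":0,"rx":0,"ry":0,"rz":-0.05,"fingers":50},{"tx":-67,"ty":190,"tz":0,"rx":0,"ry":0,"rz":-0.1,"fingers":50},{"tx":-86,"ty":244,"tz":0,"rx":0,"ry":0,"rz":-0.15,"fingers":50},{"tx":-105,"ty":298,"tz":0,"rx":0,"ry":0,"rz":-0.21,"fingers":50},{"tx":-124,"ty":350,"tz":0,"rx":0,"ry":0,"rz":-0.21,"fingers":50},{"tx":-140,"ty":394,"tz":0,"rx":0,"ry":0,"rz":-0.21,"fingers":50},{"tx":-144,"ty":404,"tz":0,"rx":0,"ry":0,"rz":-0.21,"fingers":50},{"tx":-144,"ty":404,"tz":0,"rx":0,"ry":0,"rz":-0.21,"fingers":50}]'
python3 -c "
from h import *
w=grab('wrist','w18')
print(ctrl.get_obs()['ee_pos'])"
```

```text
t: 30.72
ee_pos: [418.5, 331.4, 170.8]
orientation: [-1.538, 0.376, -0.376]
ft_force: [-0.3, 0.7, -0.0]
width: 70.7
[418.81664411 330.67298881 170.74681105]
```

View pics/w18.png

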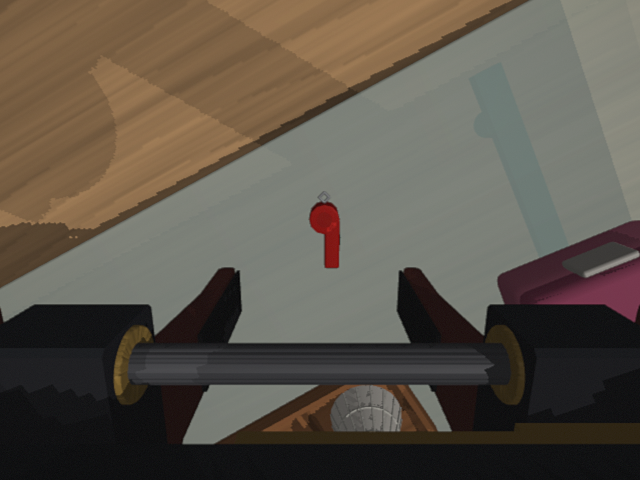

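The whistle is lined up with the jaws: barrel centre at (323,217), mouthpiece pointing straight down the image.

```bash
python3 -c "
from h import *
from scipy.spatial.transform import Rotation as Ro
o=ctrl.get_obs();p=o['ee_pos'];R=Ro.from_rotvec(o['orientation']).as_matrix()
b=ray('w18',323,217,70);e=ray('w18',332,268,70);d=e-b;yaw=np.arctan2(d[1],d[0])-np.arctan2(6,40)
g=b+4*np.array([np.cos(yaw),np.sin(yaw),0]);print(b,e,np.linalg.norm(d),yaw,'tool yaw',np.arctan2(R[1,0],R[0,0]),g,g-p)"
```

```text
[414.76578095 337.10718715  70.        ] [454.81372126 324.44385175  70.        ] 42.00235215502198 -0.45514608535326934 tool yaw -0.4804960961414594 [418.35856823 335.34881302  70.        ] [  -0.45807588    4.67582421 -100.74681105]
```

```bash
python3 -m creep '[{"tx":0,"ty":3,"tz":-30,"rx":0,"ry":0,"rz":0,"fingers":50},{"tx":0,"ty":3,"tz":-70,"rx":0,"ry":0,"rz":0,"fingers":90},{"tx":0,"ty":3,"tz":-110,"rx":0,"ry":0,"rz":0,"fingers":90},{"tx":0,"ty":3,"tz":-135,"rx":0,"ry":0,"rz":0,"fingers":90},{"tx":0,"ty":3,"tz":-144,"rx":0,"ry":0,"rz":0,"fingers":90},{"tx":0,"ty":3,"tz":-144,"rx":0,"ry":0,"rz":0,"fingers":90},{"tx":0,"ty":3,"tz":-144,"rx":0,"ry":0,"rz":0,"fingers":255},{"tx":0,"ty":3,"tz":-144,"rx":0,"ry":0,"rz":0,"fingers":255},{"tx":0,"ty":3,"tz":-144,"rx":0,"ry":0,"rz":0,"fingers":255},{"tx":0,"ty":3,"tz":-144,"rx":0,"ry":0,"rz":0,"fingers":255}]'
python3 -m creep '[{"tx":0,"ty":0,"tz":0,"rx":0,"ry":0,"rz":0,"fingers":255},{"tx":0,"ty":0,"tz":0,"rx":0,"ry":0,"rz":0,"fingers":255},{"tx":0,"ty":0,"tz":0,"rx":0,"ry":0,"rz":0,"fingers":255},{"tx":0,"ty":0,"tz":30,"rx":0,"ry":0,"rz":0,"fingers":255},{"tx":0,"ty":0,"tz":70,"rx":0,"ry":0,"rz":0,"fingers":255},{"tx":0,"ty":0,"tz":70,"rx":0,"ry":0,"rz":0,"fingers":255}]'
python3 -c "
from h import *
w=grab('wrist','w19')"
```

```text
t: 32.02
ee_pos: [419.0, 334.7, 27.3]
orientation: [-1.537, 0.376, -0.377]
ft_force: [-0.5, 0.3, 2.3]
width: 23.2
t: 32.78
ee_pos: [420.4, 335.6, 99.3]
orientation: [-1.534, 0.374, -0.379]
ft_force: [-1.0, 0.1, -0.5]
width: 23.3
```

View pics/w19.png

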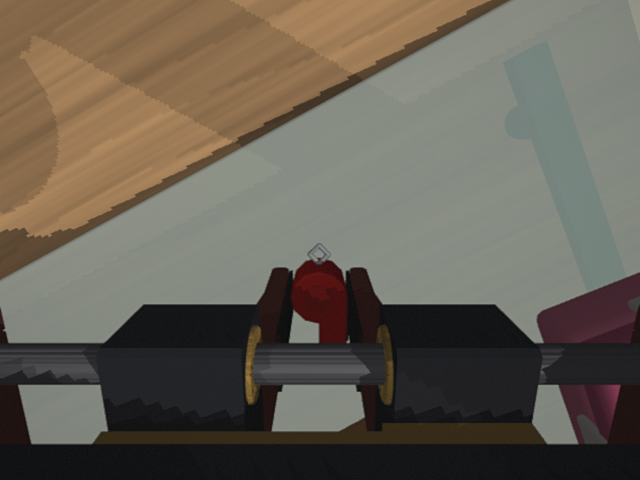

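The whistle is held flat across its barrel. Carrying it to the dish.

```bash
python3 -m creep '[{"tx":10,"ty":-20,"tz":20,"rx":0,"ry":0,"rz":0,"fingers":255},{"tx":32,"ty":-64,"tz":30,"rx":0,"ry":0,"rz":0,"fingers":255},{"tx":54,"ty":-108,"tz":30,"rx":0,"ry":0,"rz":0,"fingers":255},{"tx":77,"ty":-154,"tz":30,"rx":0,"ry":0,"rz":0,"fingers":255},{"tx":100,"ty":-200,"tz":30,"rx":0,"ry":0,"rz":0,"fingers":255},{"tx":123,"ty":-246,"tz":30,"rx":0,"ry":0,"rz":0,"fingers":255},{"tx":146,"ty":-291,"tz":30,"rx":0,"ry":0,"rz":0,"fingers":255},{"tx":162,"ty":-323,"tz":30,"rx":0,"ry":0,"rz":0,"fingers":255},{"tx":166,"ty":-331,"tz":30,"rx":0,"ry":0,"rz":0,"fingers":255},{"tx":166,"ty":-331,"tz":30,"rx":0,"ry":0,"rz":0,"fingers":255}]'
python3 -c "
from h import *
a=grab('scene','s20');w=grab('wrist','w20')
cv2.imwrite('pics/m20.png',np.hstack([cv2.resize(a[150:320,230:400],(400,400)),cv2.resize(w,(400,400))]))"
```

```text
t: 34.08
ee_pos: [583.8, 3.4, 125.6]
orientation: [-1.538, 0.379, -0.376]
ft_force: [-0.4, 0.9, -0.8]
width: 23.4
```

View pics/m20.png

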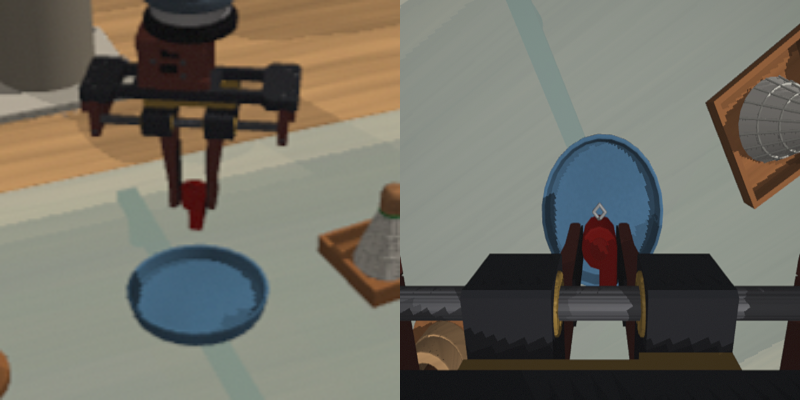

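```bash
python3 -m creep '[{"tx":2,"ty":0,"tz":-30,"rx":0,"ry":0,"rz":0,"fingers":255},{"tx":2,"ty":0,"tz":-60,"rx":0,"ry":0,"rz":0,"fingers":255},{"tx":2,"ty":0,"tz":-80,"rx":0,"ry":0,"rz":0,"fingers":255},{"tx":2,"ty":0,"tz":-88,"rx":0,"ry":0,"rz":0,"fingers":255},{"tx":2,"ty":0,"tz":-91,"rx":0,"ry":0,"rz":0,"fingers":255},{"tx":2,"ty":0,"tz":-91,"rx":0,"ry":0,"rz":0,"fingers":255},{"tx":2,"ty":0,"tz":-91,"rx":0,"ry":0,"rz":0,"fingers":255}]'
```

```text
t: 35.05
ee_pos: [587.4, 3.3, 36.7]
orientation: [-1.537, 0.376, -0.378]
ft_force: [-0.4, 0.3, 0.1]
width: 23.8
```

Lowering another 3.5 mm, releasing and lifting clear.

```bash
python3 -m creep '[{"tx":0,"ty":0,"tz":-2,"rx":0,"ry":0,"rz":0,"fingers":255},{"tx":0,"ty":0,"tz":-3.5,"rx":0,"ry":0,"rz":0,"fingers":255},{"tx":0,"ty":0,"tz":-3.5,"rx":0,"ry":0,"rz":0,"fingers":255},{"tx":0,"ty":0,"tz":-3.5,"rx":0,"ry":0,"rz":0,"fingers":150},{"tx":0,"ty":0,"tz":-3.5,"rx":0,"ry":0,"rz":0,"fingers":150},{"tx":0,"ty":0,"tz":-3.5,"rx":0,"ry":0,"rz":0,"fingers":150},{"tx":0,"ty":0,"tz":30,"rx":0,"ry":0,"rz":0,"fingers":150},{"tx":0,"ty":0,"tz":80,"rx":0,"ry":0,"rz":0,"fingers":150},{"tx":0,"ty":0,"tz":130,"rx":0,"ry":0,"rz":0,"fingers":150}]'
python3 -m creep '[{"tx":-50,"ty":0,"tz":20,"rx":0,"ry":0,"rz":0,"fingers":150},{"tx":-100,"ty":0,"tz":30,"rx":0,"ry":0,"rz":0,"fingers":150},{"tx":-150,"ty":0,"tz":40,"rx":0,"ry":0,"rz":0,"fingers":150},{"tx":-150,"ty":0,"tz":40,"rx":0,"ry":0,"rz":0,"fingers":150},{"tx":-150,"ty":0,"tz":40,"rx":0,"ry":0,"rz":0,"fingers":150}]'
python3 -c "
from h import *
grab('scene','s21');grab('top','t21')"
```

```text
t: 36.17
ee_pos: [586.4, 3.4, 167.0]
orientation: [-1.538, 0.378, -0.376]
ft_force: [0.4, -0.8, 0.8]
width: 36.1
t: 36.8
ee_pos: [437.8, 3.4, 206.4]
orientation: [-1.537, 0.375, -0.378]
ft_force: [-0.2, -0.1, 0.6]
width: 36.3
```

View pics/s21.png

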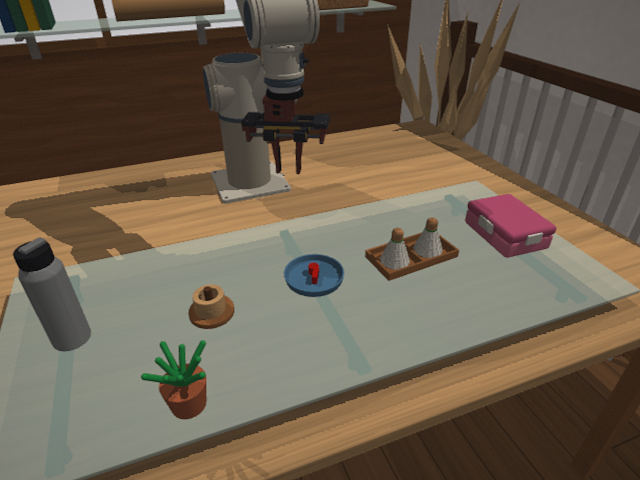

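View pics/t21.png

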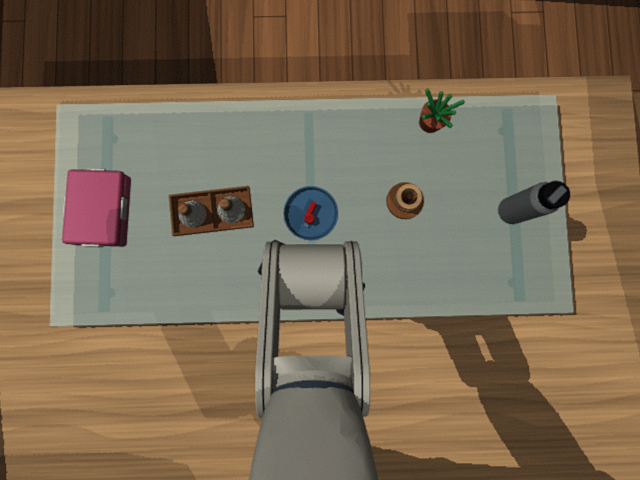

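```bash
python3 -c "
from h import *
t=load('t21')[0];s=load('s21')[0]
cv2.imwrite('pics/m21.png',np.vstack([cv2.resize(t[180:245,160:345],(740,260),interpolation=2),cv2.resize(s[205:305,275:465],(740,330),interpolation=2)]))"
```

```text
(no output)
```

View pics/m21.png

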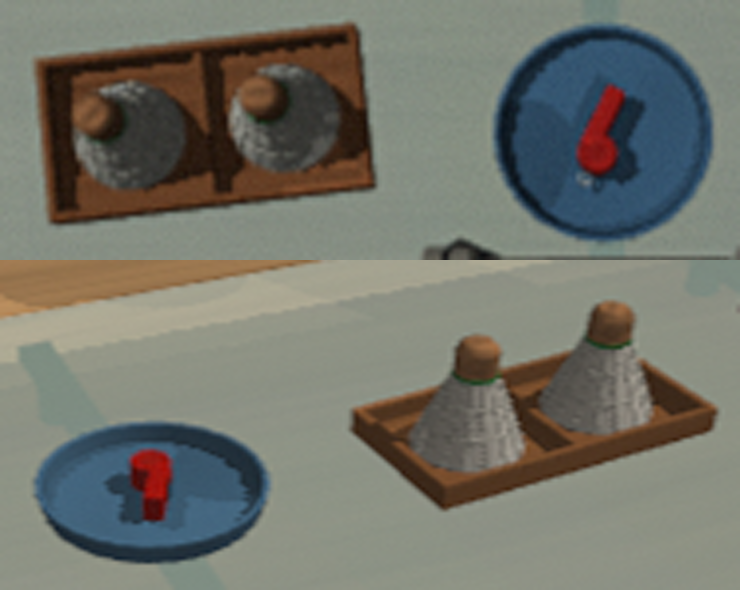

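The zoom shows both shuttles upright inside their own bays and the whistle flat in the middle of the dish. The quoits are over the peg, the lunchbox and flask look unmoved, and the arm is clear. Handing in.

```bash
python3 -c "
from workcell import ctrl
print(ctrl.close_job())"
```

```text
the job is handed in; nothing more can be done
None
```

The job is done and handed in at about 37 s. Both shuttlecocks stand cork up in their own bays, both quoits are stacked on the peg, and the whistle lies flat in the middle of the dish. I did them in the order you gave.

**Failed grasps:** the first two tries at the left shuttlecock closed on nothing. The pictures showed the fingertips about 28 mm above the reported TCP, not 8 mm below it as stated. I corrected for that, and every later grasp held the first time. The failed tries left the shuttlecock standing and showed no notable contact force.

**Last checks:** the final top and scene pictures show everything in place, the lunchbox and flask apparently where they started, and the gripper clear of everything. The largest contact force in the readings after each move was about 6 N. The whistle's position differed by about 3 mm between the top and wrist cameras, so I gripped midway between the two. No other measurements disagreed by more than about 2 mm, apart from one rough peg-tip reading from the scene camera that was about 7 mm off.

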